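# Load tag holders into the slotted track of a laser marker and clamp the row

## Task

Get the tag holders ready for the laser: wind the handwheel back until the red jaw is clear of the track's open window, then lower every holder that stands on the bench into the window and slide its foot along the slot, under the lips, toward the yellow stop. When all of them are under the lips, wind the handwheel until the red jaw clamps the row tight against the yellow stop. Leave the copper offcut, the screwdriver and the small pot alone.

Things in the scene. Friction and masses are not known exactly. Their poses are not given: they have to be found in the camera images.
- track: Aluminium track, 100 x 396 mm, fixed; origin on its underside. Slot along its y: yellow stop at +y, blue gearbox (top z 52 mm) and handwheel at -y. Channel floor z 10 mm, 62 mm wide; side walls 14 mm thick, y -62 to 186 mm, top z 29 mm. Lips (z 21 to 29 mm) overhang it from y 30 to 186 mm, leaving a 22 mm slot. Window: open above, y -32 to 30 mm.
- stop: Yellow end stop, 90 x 20 mm, 44 mm high, fixed across the +y end of the track; origin at the bottom centre of the face that the first holder meets (y 186 mm on the track, at the channel floor).
- window (a point): centre of the open window, on the channel floor (track y 1 mm, z 10 mm).
- stop_face (a point): point on the channel floor at the stop's face, in the middle of the slot; the same place as the stop's origin.
- jaw: Red clamping jaw on a steel foot that slides along the slot toward the stop, 58 x 30 x 49 mm; origin at the middle of its pushing face, at the channel floor. Right back, its face is at track y -32 mm, at the window's edge; it starts forward of that, over the window, and is moved by the wheel only, 40 mm for each turn.
- wheel (a joint): Angle of the handwheel in rad, 0 with the jaw right back, growing clockwise seen from above, which moves the jaw toward the stop (6.37 mm per rad; range 0 to 25). Aluminium disc of 54 mm radius on a vertical axis, top at z 63 mm; it stays where it is left.
- wheel_axis (a point): point on the handwheel's vertical axis, at the height of knob_grip (z 88 mm over the bench).
- knob_grip (a point): grip point on the handwheel's upright black knob, 42 mm from the wheel's axis; the knob is 16 mm in diameter and 42 mm tall (z 64 to 106 mm over the bench), this point is 24 mm above its lower end. The knob turns freely on its own pin, so that the gripper can keep its yaw while going round.
- holder1: Tag holder with a copper tag on top, 52 mm tall, 180 g: orange foot 56 x 34 x 8 mm (x, y, height), neck 14 mm wide in x (z 8 to 22 mm), aluminium head 30 x 31 mm (x, y) from z 22 to 50 mm, gripped across its x. Origin: centre of the foot's underside, z up; half a turn makes no difference. Its x goes across the track. May be absent.
- holder2: Tag holder with a brass tag on top, 52 mm tall, 180 g: orange foot 56 x 34 x 8 mm (x, y, height), neck 14 mm wide in x (z 8 to 22 mm), aluminium head 30 x 31 mm (x, y) from z 22 to 50 mm, gripped across its x. Origin: centre of the foot's underside, z up; half a turn makes no difference. Its x goes across the track. May be absent.
- holder3: Tag holder with a bare steel tag on top, 52 mm tall, 180 g: orange foot 56 x 34 x 8 mm (x, y, height), neck 14 mm wide in x (z 8 to 22 mm), aluminium head 30 x 31 mm (x, y) from z 22 to 50 mm, gripped across its x. Origin: centre of the foot's underside, z up; half a turn makes no difference. Its x goes across the track. May be absent.
- holder4: Tag holder with a green plastic tag on top, 52 mm tall, 180 g: orange foot 56 x 34 x 8 mm (x, y, height), neck 14 mm wide in x (z 8 to 22 mm), aluminium head 30 x 31 mm (x, y) from z 22 to 50 mm, gripped across its x. Origin: centre of the foot's underside, z up; half a turn makes no difference. Its x goes across the track. May be absent.
- offcut: copper offcut plate, 60 x 90 x 4 mm, lying on the bench, origin under its centre; leave alone.
- screwdriver: screwdriver lying on the bench, origin under its middle; leave alone.
- pot: small lidded pot, 56 mm in diameter, 60 mm tall, origin under its centre; leave alone.

How it is judged (in metres and radians):
On the way, in this order (a step that is already met when the one before it is completed fails the run):
1. the jaw is wound back clear of the window: its face at track y -22 mm or less (10 mm or less from its rearmost place) (y of jaw in the frame of track below -0.022 m), for 0.2 s.
2. every holder present stands in the channel with its whole foot under the lips (its origin at least 16 mm past the lips' edge), while the jaw is still back, its face not past the middle of the window (x of holder1 in the frame of track between -0.006 and 0.006 m and y of holder1 in the frame of track between 0.046 and 0.171 m and z of each of holder1, holder2, holder3, holder4 in the frame of track below 0.014 m and angle between each of holder1, holder2, holder3, holder4's own z axis and vertical below 0.1 rad and x of holder2 in the frame of track between -0.006 and 0.006 m and y of holder2 in the frame of track between 0.046 and 0.171 m and x of holder3 in the frame of track between -0.006 and 0.006 m and y of holder3 in the frame of track between 0.046 and 0.171 m and x of holder4 in the frame of track between -0.006 and 0.006 m and y of holder4 in the frame of track between 0.046 and 0.171 m and y of jaw in the frame of track below 0 m), for 0.2 s.
3. the jaw has been wound forward and clamps the row of holders tight against the yellow stop: more than 3 N at the jaw and more than 3 N at the stop (x of holder1 in the frame of track between -0.006 and 0.006 m and y of holder1 in the frame of track between 0.046 and 0.171 m and z of each of holder1, holder2, holder3, holder4 in the frame of track below 0.014 m and angle between each of holder1, holder2, holder3, holder4's own z axis and vertical below 0.1 rad and x of holder2 in the frame of track between -0.006 and 0.006 m and y of holder2 in the frame of track between 0.046 and 0.171 m and x of holder3 in the frame of track between -0.006 and 0.006 m and y of holder3 in the frame of track between 0.046 and 0.171 m and x of holder4 in the frame of track between -0.006 and 0.006 m and y of holder4 in the frame of track between 0.046 and 0.171 m and contact force between each of jaw, stop and anything else above 3 N), for 0.2 s.
At the end, for the whole second after the job is handed in: Every holder present is still and upright in the channel, whole foot under the lips, within 6 mm of the slot's middle; jaw, left wound up, presses on the row and the row on the yellow stop, each with more than 3 N; offcut, screwdriver and pot within 20 mm of their start; all released (all of step 3 and linear speed of each of holder1, holder2, holder3, holder4 below 0.01 m/s and distance of each of offcut, screwdriver, pot from where it was at the start of the episode below 0.02 m); the robot touches nothing.
It fails at once if the offcut, the screwdriver or the pot is moved by more than 30 mm (distance of any of offcut, screwdriver, pot from where it was at the start of the episode above 0.03 m).
Of holder1, holder2, holder3, holder4 only 3 to 4 are there at a start; the rules pass over those that are not, and their reading is None.
At some moment in a run one of holder1, holder2, holder3, holder4 may be knocked a few centimetres aside while the robot is not near it.
It also fails if it takes over 192 s, if anything falls off the work surface, if the arm or the gripper's body presses on something with over 40 N, if the wrist force passes 120 N, or if a joint passes its speed limit or range.

## Robot

A 6-joint arm with a two-finger parallel gripper is mounted at the origin on the work surface. World frame = base frame: x ahead of the robot, y to its left, z up, the work surface at z = 0. Lengths are in mm, angles in rad, forces in N, time in s.
With the tool pointing down it reaches from about 400 to 925 mm from the base axis. Payload 3.4 kg.
Tool frame: the origin (TCP) lies midway between the tips of the shut fingers; the grasp point (between the pads) lies 19 mm behind it (pinch_z is the z of the grasp point in the tool frame, in mm); z points along the fingers, y is the line along which they close (so a half turn about z gives the same grasp; the last joint's range is limited). The gripper opens to 85 mm and grips with 20 to 120 N. Pads are 22 mm wide; open, the fingers measure 114 mm over their backs; the gripper's body (76 mm by 85 mm) begins 54 mm behind the grasp point. The pads swing forward as they close: fully open they stand 13 mm farther back than shut.
Start: joints at [-1.192, 0.307, 1.506, -0, 1.328, -0.073], TCP at [251.015, -517.323, 231.305] pointing down, gripper open.
Joint ranges: [-3.12, 3.12], [-1.05, 2.28], [0.14, 2.33], [-1.42, 4.57], [0.1, 2.73], [-2.68, 2.68]. Speed limits (rad/s): [2.57, 2.57, 3.14, 3.14, 3.14, 3.14].

## Interface

Orientations are given as a unit quaternion [w, x, y, z].
In Python, from station import * gives the robot as it stands.
- The arm moves only by the tool drive_tool, never from a script. Its arguments are lists of equal length, an entry for each row: "linear": the shift along the world's x, y, z scaled (see below), a list of three; "delta_rot": the turn, a rotation vector about the world's x, y, z scaled (see below), a list of three. In form: {"linear": [[tx, ty, tz], ...], "delta_rot": [[rx, ry, rz], ...]}. A call has 1 to 5 rows; each row shifts and turns the commanded pose from where the row before left it; what a row does not reach is not made up. The controller multiplies each number of a shift by 25 mm and each number of a turn by 0.1 rad. A row lasts 1/10 s, in which the tool goes at most 50 mm and 8.59 degrees, less where a joint would pass 70% of its speed; a pose out of reach is approached as far as the arm can. A call with a number of a shift or a turn outside -1 to 1 is refused whole. A call with a gripper value outside its range is refused whole. "grip" is the finger opening in mm, from 0 to 85.4, set as the call begins (left out, the last holds). The fingers move at their own pace and stop on an object; "squeeze" is the grip in N (left out, the last holds). Time passes only in rows, so rows that do not move let the fingers close. It gives the time, the measured TCP pose, the force, the opening and the grip force at its end, in the units of the state.
- observe(): the state, without advancing time (a new reading comes with each control period).
- capture(name): name is "side" or "top"; returns the picture (400x640x3 uint8, red, green, blue); there is no depth.
- camera_model(name): a dict with "fovy" (degrees; the focal length in pixels is half the picture's height over the tangent of half this angle, whatever the lens; pixels are square), "cx", "cy" (the principal point, pixels), "D" ([k1, k2, p1, p2, k3] as OpenCV has them; the pictures are not rectified), "view" (4x4, takes a point from world to camera coordinates). Camera axes: x right, y down, z forward; pixel columns grow to the right and rows downward; lengths in mm; the calibration is good to about 2 mm. A picture is of the moment at which its call begins. camera_model takes no time and is no camera call.
- finish_job(): hands the job in; it is judged then, once.
The state is a dict: "t": time; "joints": joint angles; "qvel": joint speeds; "joint_efforts": joint torques, N m; "position": TCP position; "eef_rot": TCP orientation; "contact_force": force on the tool from outside, world axes, zero at the start; "wrist_torque": the same for the moment, N m; "grip_width": finger opening in mm; "gripper_force": force on a finger pad.
Only numpy, scipy, OpenCV 4.12 (cv2) and the standard library are available. Lean on these libraries where they do the work, as an engineer would, in place of code of your own. Each camera call takes 0.05 s, during which the arm holds its last target. There are 200 camera calls.

## Working session

There is one attempt and no reset: what is moved stays moved. The work goes in short steps, Python scripts to look and compute and a tool call to move; the robot and the scene stay as the last step left them, time stands still between calls to the robot, and variables do not carry over. Pictures are saved under pics/ and viewed, at most 14 in all, crops included, and the job is handed in when it is done.

Besides the shell and the picture viewer there is one more tool, called as name(argument=value, ...), one argument or row to a line, values as JSON. drive_tool: Moves the arm, as the interface text tells. Shifts and turns lie within -1 to 1; 1 stands for 25 mm of shift or 0.1 rad of turn. Its arguments: {"type":"object","properties":{"linear":{"type":"array"},"delta_rot":{"type":"array"},"grip":{"type":"number"},"squeeze":{"type":"number"}},"required":["linear","delta_rot"]}

```bash
mkdir -p pics
cat > h.py <<'E'
from station import *
import numpy as np, cv2
def K(n):
    m=camera_model(n); f=200/np.tan(np.radians(m['fovy'])/2)
    return np.array([[f,0,m['cx']],[0,f,m['cy']],[0,0,1.]]),np.array(m['D'],float),np.array(m['view'],float)
def ray(n,uv,z):
    k,d,V=K(n); p=cv2.undistortPoints(np.array(uv,float).reshape(-1,1,2),k,d).reshape(-1,2)
    R=V[:3,:3];c=-R.T@V[:3,3]; w=np.c_[p,np.ones(len(p))]@R
    return c+w*((z-c[2])/w[:,2])[:,None]
def proj(n,P):
    k,d,V=K(n); return cv2.projectPoints(np.array(P,float).reshape(-1,3),cv2.Rodrigues(V[:3,:3])[0],V[:3,3],k,d)[0].reshape(-1,2)
def snap(n,f):
    im=capture(n); cv2.imwrite('pics/'+f+'.png',im[:,:,::-1]); return im
E
python3 - <<'E'
from h import *
for n in('top','side'):
    snap(n,n+'0'); V=K(n)[2]; print(n,-V[:3,:3].T@V[:3,3],V[:3,:3].round(2).tolist(),camera_model(n)['fovy'])
print(observe())
E
```

```text
top [ 369.64850851   78.51668554 1249.62936442] [[-0.03, -1.0, -0.01], [-0.98, 0.03, -0.21], [0.21, -0.0, -0.98]] 44.048631800119935
side [128.56254306 898.23215265 990.04452334] [[-0.87, -0.49, -0.02], [-0.32, 0.61, -0.73], [0.36, -0.63, -0.69]] 43.99667082347013
{'t': 0.1, 'joints': array([-1.19248515e+00,  3.07477145e-01,  1.50754278e+00,  4.41993657e-06,
        1.32838658e+00, -7.35523243e-02]), 'qvel': array([-0.00087468, -0.00187827, -0.00043161, -0.0008271 , -0.00155148,
       -0.001605  ]), 'joint_efforts': array([-8.74066009e-04, -4.58531606e+01, -2.52608532e+01, -2.26992361e-04,
        5.55921040e-03, -4.48568883e-06]), 'position': array([ 250.79164607, -516.73395859,  230.4851903 ]), 'eef_rot': array([-8.96739803e-04,  9.74585523e-01,  2.24013918e-01, -1.35542202e-04]), 'contact_force': array([ 0.04291884,  0.38026265, -0.21835472]), 'wrist_torque': array([-0.03916989,  0.00278649, -0.02039842]), 'gripper_force': 0.0, 'grip_width': 85.29299453943239}
```

View pics/top0.png

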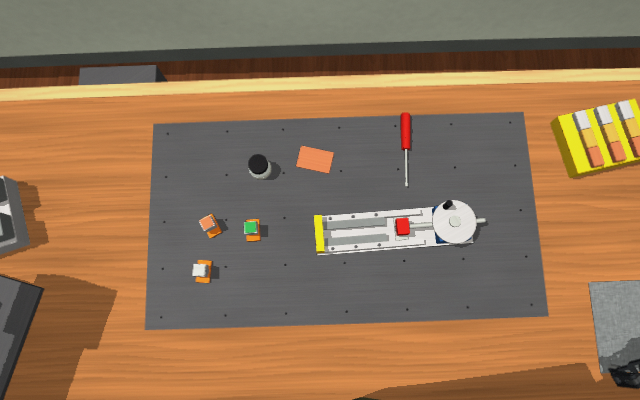

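View pics/side0.png

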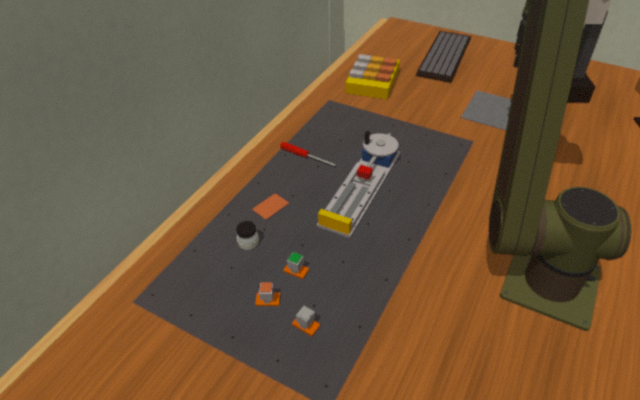

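The top view shows three holders: copper tag at (208,225), green at (251,228), steel at (202,271). The yellow stop is at (319,235), the red jaw at (402,227), the wheel at (455,221) and the knob at (448,205). The side view shows the same three holders.

Run:
```python
import cv2,numpy as np
im=cv2.imread('pics/top0.png')
a=cv2.resize(im[205:290,185:270],None,fx=6,fy=6,interpolation=cv2.INTER_CUBIC)
b=cv2.resize(im[190:265,305:495],None,fx=4.2,fy=4.2,interpolation=cv2.INTER_CUBIC)
cv2.imwrite('pics/ca.png',a);cv2.imwrite('pics/cb.png',b)
```

```text
(no output)
```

View pics/ca.png

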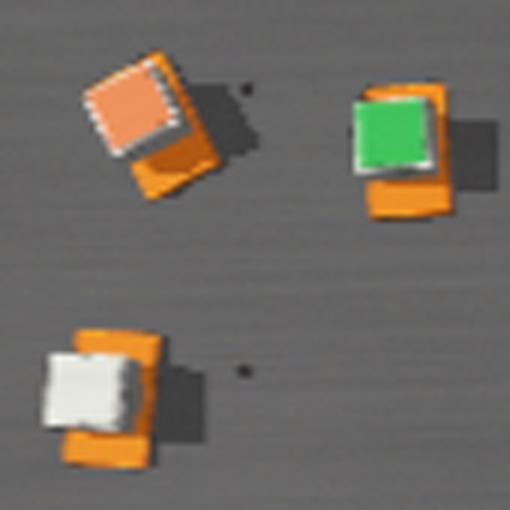

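View pics/cb.png

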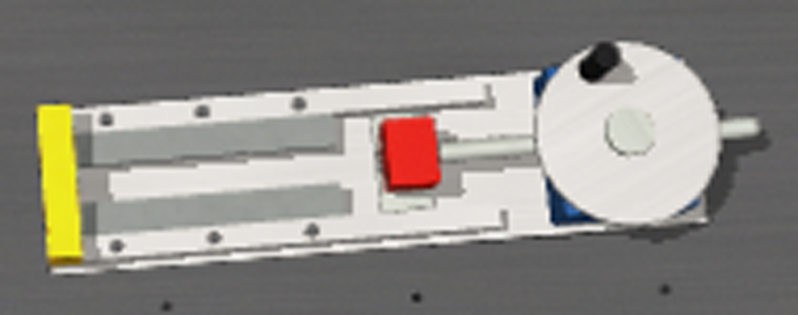

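The crops show the foot corners (for example green at crop (445,85), (452,213), (370,217), (365,90)), the stop's edges, the lip ends near x≈345, the wall ends near x≈490–505, and the wheel disc with its knob.

Run:
```python
from h import *
im=cv2.imread('pics/top0.png')[:,:,::-1].copy()
u=lambda p:(np.array(p,float)+.5)/4.2-.5+[305,190]
def show(l,p,z):
    r=ray('top',u(p),z)[:,:2]; print(l,r.round(1).tolist()); return r
f=show('stop front z54',[(72,105),(80,258)],54); print(np.linalg.norm(f[1]-f[0]))
f=show('stop front z44',[(72,105),(80,258)],44); print(np.linalg.norm(f[1]-f[0]))
show('stop back z54',[(38,108),(50,262)],54)
show('lip ends',[(343,117),(352,213)],29)
show('wall ends',[(489,86),(505,228)],29)
t=show('upper edge',[(72,108),(490,83)],29);b=show('lower edge',[(82,252),(505,229)],29)
for q in(t,b): d=q[0]-q[1]; print('yaw dir',np.arctan2(-d[0],d[1]))
show('knob top',[(607,51)],106); 
hsv=cv2.cvtColor(im,cv2.COLOR_RGB2HSV).astype(int);H,S,V=hsv[...,0],hsv[...,1],hsv[...,2]
# wheel: bright in region
m=((V>170)&(S<50)).astype(np.uint8);m[:,:434]=0;m[:,476:]=0;m[:195]=0;m[246:]=0
m=cv2.morphologyEx(m,cv2.MORPH_OPEN,np.ones((5,5)))
cs=cv2.findContours(m,0,1)[0];c=max(cs,key=cv2.contourArea)
w=ray('top',cv2.convexHull(c).reshape(-1,2),63)[:,:2].astype(np.float32);print('wheel',cv2.minEnclosingCircle(w))
# red jaw
m=(((H<5)|(H>175))&(S>180)).astype(np.uint8);m[:,:380]=0;m[:,420:]=0;m[:200]=0;m[250:]=0
ys,xs=np.nonzero(m);print('jaw px',xs.mean(),ys.mean(),xs.min(),xs.max());print('jaw ctr z59',ray('top',[(xs.mean(),ys.mean())],59)[0].round(1))
for n,(x0,y0,x1,y1),tag in(('copper',(190,208,226,242),None),('green',(238,212,265,245),None),('steel',(188,255,215,290),None)):
    m=np.zeros(H.shape,np.uint8);m[y0:y1,x0:x1]=1
    ti={'copper':(H>4)&(H<=13)&(S>100)&(S<190)&(V>180),'green':(H>45)&(H<80)&(S>120),'steel':(V>195)&(S<40)}[n]
    o=(H>=11)&(H<20)&(S>190)&(V>150)
    ys,xs=np.nonzero(o&(m>0));r=ray('top',np.c_[xs,ys],8)[:,:2].astype(np.float32)
    print(n,'foot',cv2.minAreaRect(cv2.convexHull(r)))
    ys,xs=np.nonzero(ti&(m>0));print('   tag',len(xs),ray('top',[(xs.mean(),ys.mean())],52)[0].round(1))
```

```text
stop front z54 [[593.9, 81.8], [504.0, 80.1]]
89.8578617080264
stop front z44 [[595.7, 81.8], [505.1, 80.1]]
90.60941452515931
stop back z54 [[592.7, 101.7], [502.3, 97.5]]
lip ends [[585.7, -79.6], [527.9, -81.5]]
wall ends [[601.5, -168.2], [515.9, -171.3]]
upper edge [[596.7, 81.9], [603.3, -169.0]]
lower edge [[510.3, 78.8], [515.3, -171.3]]
yaw dir 0.0261819739142271
yaw dir 0.0197547651137174
knob top [[604.6, -220.8]]
wheel ((564.8671264648438, -239.1832733154297), 53.912811279296875)
jaw px 402.40796019900495 226.2089552238806 396 409
jaw ctr z59 [ 557.4 -113.7   59. ]
copper foot ((583.8392944335938, 365.5828552246094), (54.31361770629883, 30.514602661132812), 24.77706527709961)
   tag 113 [585.  366.3  52. ]
green foot ((569.6669921875, 258.8782958984375), (54.72151184082031, 31.023578643798828), 2.779674530029297)
   tag 105 [570.  259.5  52. ]
steel foot ((469.427734375, 382.4451904296875), (33.03477478027344, 54.924468994140625), 84.63292694091797)
   tag 126 [469.6 384.3  52. ]
```

```bash
cat >> h.py <<'E'
def rect(n,im,x0,x1,y0,y1,z,s):
    # rows: x descending, cols: y descending; s px per mm
    xs=np.arange(x1,x0,-1/s);ys=np.arange(y1,y0,-1/s);Y,X=np.meshgrid(ys,xs)
    p=proj(n,np.c_[X.ravel(),Y.ravel(),np.full(X.size,z)]).reshape(X.shape+(2,)).astype(np.float32)
    return cv2.remap(im,p[...,0],p[...,1],cv2.INTER_CUBIC)
E
python3 - <<'E'
from h import *
a=cv2.imread('pics/top0.png');b=cv2.imread('pics/side0.png')
A=rect('top',a,490,630,-310,120,29,1.8);B=rect('side',b,490,630,-310,120,29,1.8)
o=np.vstack([A,B])
for x in range(500,630,20): 
  for k in(0,A.shape[0]): cv2.line(o,(0,int((630-x)*1.8)+k),(6,int((630-x)*1.8)+k),(0,0,255),1)
for y in range(-300,120,50): cv2.line(o,(int((120-y)*1.8),0),(int((120-y)*1.8),6),(0,0,255),1)
print(o.shape);cv2.imwrite('pics/rect.png',o)
# edges along x at z29 for columns
g=cv2.cvtColor(a,cv2.COLOR_BGR2GRAY).astype(float)
for n,img in(('top',a),('side',b)):
    R=cv2.cvtColor(rect(n,img,480,640,-170,75,29,2),cv2.COLOR_BGR2GRAY).astype(float)
    for lab,x0,x1,sg in(('far',585,625,1),('near',495,530,-1)):
        i0,i1=int((640-x1)*2),int((640-x0)*2);P=[]
        for c in range(20,R.shape[1]-20,4):
            d=np.diff(cv2.GaussianBlur(R[i0:i1,c:c+1],(1,5),0)[:,0])*sg
            k=d.argmax(); P.append((75-c/2,640-(i0+k+.5)/2))
        P=np.array(P);
        for _ in range(4):
            q=np.polyfit(P[:,0],P[:,1],1);e=abs(np.polyval(q,P[:,0])-P[:,1]);P=P[e<max(1,2*np.median(e))]
        print(n,lab,'slope',q[0].round(4),'x at y=0',q[1].round(1),len(P))
    m=cv2.inRange(cv2.cvtColor(img,cv2.COLOR_BGR2HSV),(25,180,120),(33,255,255))
    x0,y0,x1,y1=(300,200,340,260) if n=='top' else (310,195,365,240)
    mm=np.zeros_like(m);mm[y0:y1,x0:x1]=m[y0:y1,x0:x1];ys,xs=np.nonzero(mm)
    print(n,'stop',cv2.minAreaRect(cv2.convexHull(ray(n,np.c_[xs,ys],54)[:,:2].astype(np.float32))))
E
```

```text
(504, 774, 3)
top far slope -0.0447 x at y=0 600.3 78
top near slope -0.0428 x at y=0 505.1 111
top stop ((549.0776977539062, 90.73987579345703), (89.37126922607422, 18.619863510131836), 2.493483543395996)
side far slope -0.0451 x at y=0 603.1 81
side near slope -0.0475 x at y=0 499.3 65
side stop ((552.3422241210938, 89.5832748413086), (89.51248168945312, 17.90686798095703), 2.839592456817627)
```

View pics/rect.png

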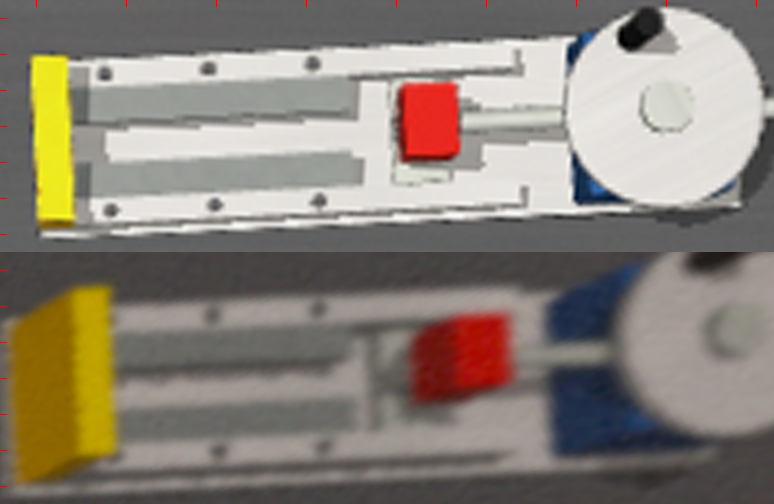

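The track yaw measures about 0.045 rad, with its axis along x ≈ 556 − 0.046·y. The wheel axis is near (565,−239) and the knob near (605,−221). I'm going to the knob with the gripper closing along the track's x.

drive_tool(
  linear=[
    [0.94,0.79,-0.13],
    [0.94,0.79,-0.13],
    [0.94,0.79,-0.13],
    [0.94,0.79,-0.13],
    [0.94,0.79,-0.13],
  ],
  delta_rot=[
    [0,0,0.776],
    [0,0,0.776],
    [0,0,0.776],
    [0,0,0.776],
    [0,0,0.776],
  ],
  grip=40,
  squeeze=40,
)

```text
t: 0.6
position: [369.1, -417.4, 214.5]
eef_rot: [-0.0, 0.913, 0.409, -0.0]
contact_force: [-0.3, -0.8, -0.2]
grip_width: 40.0
gripper_force: 0.0
```

drive_tool(
  linear=[
    [0.94,0.79,-0.13],
    [0.94,0.79,-0.13],
    [0.94,0.79,-0.13],
    [0.94,0.79,-0.13],
    [0.94,0.79,-0.13],
  ],
  delta_rot=[
    [0,0,0.776],
    [0,0,0.776],
    [0,0,0.776],
    [0,0,0.776],
    [0,0,0.776],
  ],
)

```text
t: 1.1
position: [486.6, -318.7, 198.2]
eef_rot: [-0.0, 0.816, 0.577, -0.0]
contact_force: [0.7, -0.8, 0.6]
grip_width: 40.1
gripper_force: 0.0
```

drive_tool(
  linear=[
    [0.94,0.79,-0.13],
    [0.94,0.79,-0.13],
    [0.94,0.79,-0.13],
    [0.94,0.79,-0.13],
    [0.94,0.79,-0.13],
  ],
  delta_rot=[
    [0,0,0.776],
    [0,0,0.776],
    [0,0,0.776],
    [0,0,0.776],
    [0,0,0.776],
  ],
)

```text
t: 1.6
position: [604.0, -220.0, 181.8]
eef_rot: [-0.001, 0.69, 0.724, -0.0]
contact_force: [-1.1, 0.0, 0.3]
grip_width: 40.0
gripper_force: 0.0
```

drive_tool(
  linear=[
    [0,0,0],
    [0,0,0],
  ],
  delta_rot=[
    [0,0,0],
    [0,0,0],
  ],
)

```text
t: 1.8
position: [603.4, -220.4, 181.7]
eef_rot: [-0.001, 0.691, 0.723, -0.001]
contact_force: [-0.6, 0.4, 0.0]
grip_width: 40.0
gripper_force: 0.0
```

drive_tool(
  linear=[
    [0,0,-0.86],
    [0,0,-0.86],
    [0,0,-0.86],
    [0,0,-0.86],
    [0,0,-0.86],
  ],
  delta_rot=[
    [0,0,0],
    [0,0,0],
    [0,0,0],
    [0,0,0],
    [0,0,0],
  ],
)

```text
t: 2.3
position: [602.2, -222.2, 74.4]
eef_rot: [-0.0, 0.692, 0.722, -0.0]
contact_force: [0.9, 0.3, -0.3]
grip_width: 40.1
gripper_force: 0.0
```

drive_tool(
  linear=[
    [0,0,0],
    [0,0,0],
    [0,0,0],
    [0,0,0],
    [0,0,0],
  ],
  delta_rot=[
    [0,0,0],
    [0,0,0],
    [0,0,0],
    [0,0,0],
    [0,0,0],
  ],
  grip=0,
)

```text
t: 2.8
position: [602.9, -221.4, 74.6]
eef_rot: [-0.0, 0.691, 0.723, -0.0]
contact_force: [1.2, -2.1, -14.3]
grip_width: 15.1
gripper_force: 39.6
```

Run:
```python
from h import *
s=observe();print(s['position'],s['contact_force'],s['grip_width'],s['gripper_force'])
a=snap('top','k1');
m=cv2.inRange(cv2.cvtColor(a,cv2.COLOR_RGB2HSV),(0,180,90),(4,255,255));m[:,:380]=0;m[:,425:]=0;m[:200]=0;m[250:]=0
ys,xs=np.nonzero(m);print(xs.mean(),ys.mean())
cv2.imwrite('pics/k1c.png',cv2.resize(a[180:265,360:500,::-1],None,fx=5,fy=5))
```

```text
[ 602.94467629 -221.39861647   74.5564294 ] [  1.23385249  -2.09884639 -14.32481783] 15.072157865481762 39.573823688551784
402.4039408866995 226.2167487684729
```

View pics/k1c.png

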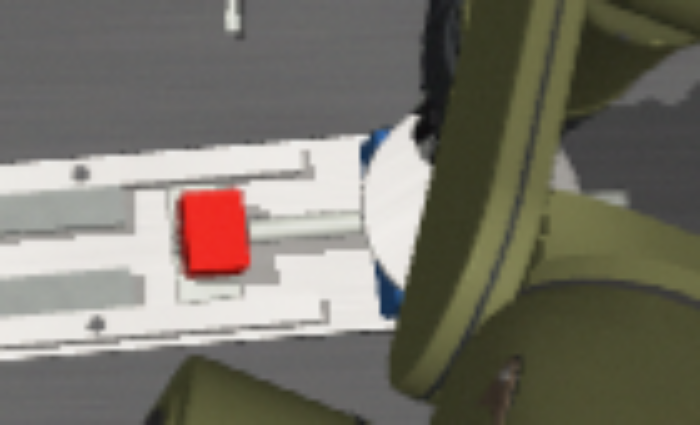

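The knob is gripped at (603,−221.4). I'm winding counter-clockwise to move the jaw back.

drive_tool(
  linear=[
    [-0.443,0.577,0],
    [-0.645,0.336,0],
    [-0.726,0.032,0],
    [-0.672,-0.278,0],
  ],
  delta_rot=[
    [0,0,0],
    [0,0,0],
    [0,0,0],
    [0,0,0],
  ],
)

```text
t: 3.25
position: [542.8, -206.1, 74.8]
eef_rot: [0.003, 0.69, 0.723, -0.0]
contact_force: [9.3, -9.5, -27.7]
grip_width: 14.7
gripper_force: 39.3
```

drive_tool(
  linear=[
    [0,0,0],
  ],
  delta_rot=[
    [0,0,0],
  ],
)

```text
t: 3.35
position: [541.1, -207.4, 74.7]
eef_rot: [0.002, 0.691, 0.723, -0.001]
contact_force: [3.1, -8.2, -22.7]
grip_width: 14.7
gripper_force: 40.1
```

drive_tool(
  linear=[
    [-0.491,-0.536,0],
    [-0.219,-0.693,0],
    [0.095,-0.721,0],
    [0.391,-0.613,0],
    [0.613,-0.391,0],
  ],
  delta_rot=[
    [0,0,0],
    [0,0,0],
    [0,0,0],
    [0,0,0],
    [0,0,0],
  ],
)

```text
t: 3.85
position: [546.9, -278.6, 74.5]
eef_rot: [-0.003, 0.691, 0.723, -0.002]
contact_force: [-5.6, -0.6, -10.9]
grip_width: 15.2
gripper_force: 41.7
```

drive_tool(
  linear=[
    [0.721,-0.095,0],
    [0.693,0.219,0],
    [0.536,0.491,0],
    [0.278,0.672,0],
    [0,0,0],
  ],
  delta_rot=[
    [0,0,0],
    [0,0,0],
    [0,0,0],
    [0,0,0],
    [0,0,0],
  ],
)

```text
t: 4.35
position: [607.8, -244.5, 74.6]
eef_rot: [-0.0, 0.691, 0.723, 0.001]
contact_force: [3.7, 2.3, -16.0]
grip_width: 14.7
gripper_force: 41.2
```

Run:
```python
from h import *
a=snap('top','k2');
m=cv2.inRange(cv2.cvtColor(a,cv2.COLOR_RGB2HSV),(0,180,90),(4,255,255));m[:,:380]=0;m[:,435:]=0;m[:200]=0;m[250:]=0
ys,xs=np.nonzero(m);c=ray('top',[(xs.mean(),ys.mean())],59)[0];print(xs.mean(),ys.mean(),len(xs),c, 'moved',c-[557.4,-113.7,59])
```

```text
417.0377358490566 225.07075471698113 212 [ 558.97790676 -149.588942     59.        ] moved [  1.57790676 -35.888942     0.        ]
```

drive_tool(
  linear=[
    [-0.02,0.45,0],
    [0,0,0],
    [0,0,0],
  ],
  delta_rot=[
    [0,0,0],
    [0,0,0],
    [0,0,0],
  ],
)

```text
t: 4.7
position: [607.9, -238.9, 74.8]
eef_rot: [0.003, 0.691, 0.723, -0.001]
contact_force: [5.7, -9.6, -21.9]
grip_width: 14.6
gripper_force: 40.7
```

drive_tool(
  linear=[
    [0,0,0],
    [0,0,0],
    [0,0,0],
  ],
  delta_rot=[
    [0,0,0],
    [0,0,0],
    [0,0,0],
  ],
  grip=40,
)

```text
t: 5.0
position: [606.9, -235.3, 77.2]
eef_rot: [0.001, 0.691, 0.723, 0.0]
contact_force: [-0.2, -0.1, -0.7]
grip_width: 39.9
gripper_force: 0.0
```

drive_tool(
  linear=[
    [0,0,0.9],
    [0,0,0.9],
    [0,0,0.9],
    [0,0,0.9],
    [0,0,0.9],
  ],
  delta_rot=[
    [0,0,0],
    [0,0,0],
    [0,0,0],
    [0,0,0],
    [0,0,0],
  ],
)

```text
t: 5.5
position: [606.2, -234.6, 190.0]
eef_rot: [0.001, 0.691, 0.723, 0.0]
contact_force: [-0.0, 1.0, -0.4]
grip_width: 40.1
gripper_force: 0.0
```

drive_tool(
  linear=[
    [-0.09,0.98,0],
    [-0.09,0.98,0],
    [-0.09,0.98,0],
    [-0.09,0.98,0],
    [-0.09,0.98,0],
  ],
  delta_rot=[
    [0,0,0],
    [0,0,0],
    [0,0,0],
    [0,0,0],
    [0,0,0],
  ],
  grip=60,
)

```text
t: 6.0
position: [594.9, -111.2, 189.1]
eef_rot: [0.001, 0.691, 0.723, 0.001]
contact_force: [-0.5, -0.3, 0.3]
grip_width: 59.9
gripper_force: 0.0
```

drive_tool(
  linear=[
    [-0.09,0.98,0],
    [-0.09,0.98,0],
    [-0.09,0.98,0],
    [-0.09,0.98,0],
    [-0.09,0.98,0],
  ],
  delta_rot=[
    [0,0,0],
    [0,0,0],
    [0,0,0],
    [0,0,0],
    [0,0,0],
  ],
)

```text
t: 6.5
position: [583.6, 11.3, 189.0]
eef_rot: [0.001, 0.691, 0.723, 0.001]
contact_force: [0.5, 0.5, 0.3]
grip_width: 60.3
gripper_force: 0.0
```

drive_tool(
  linear=[
    [-0.09,0.98,0],
    [-0.09,0.98,0],
    [-0.09,0.98,0],
    [0,0,0],
  ],
  delta_rot=[
    [0,0,0],
    [0,0,0],
    [0,0,0],
    [0,0,0],
  ],
)

```text
t: 6.9
position: [576.6, 86.6, 189.0]
eef_rot: [0.0, 0.69, 0.724, 0.001]
contact_force: [-0.3, -0.1, -0.7]
grip_width: 60.3
gripper_force: 0.0
```

```bash
cat >> h.py <<'E'
def holders(n,im,box=None,zb=0):
    hsv=cv2.cvtColor(im,cv2.COLOR_RGB2HSV)
    o=cv2.inRange(hsv,(11,190,130),(20,255,255))
    if box: x0,y0,x1,y1=box; q=np.zeros_like(o);q[y0:y1,x0:x1]=o[y0:y1,x0:x1];o=q
    o=cv2.morphologyEx(o,cv2.MORPH_CLOSE,np.ones((9,9)))
    for c in cv2.findContours(o,0,1)[0]:
        if cv2.contourArea(c)<40: continue
        r=ray(n,c.reshape(-1,2),8+zb)[:,:2].astype(np.float32);R=cv2.minAreaRect(r)
        print(n,'foot',c.reshape(-1,2).mean(0).round(),np.round(R[0],1),np.round(R[1],1),round(R[2],1))
    g=cv2.inRange(hsv,(45,120,60),(80,255,255))
    if box: g[:,:box[0]]=0;g[:,box[2]:]=0;g[:box[1]]=0;g[box[3]:]=0
    ys,xs=np.nonzero(g)
    if len(xs): print(n,'green tag',len(xs),ray(n,[(xs.mean(),ys.mean())],52+zb)[0].round(1))
E
python3 - <<'E'
from h import *
print(observe()['position'])
holders('top',snap('top','g1'),(150,190,330,300))
holders('side',snap('side','g1s'),(235,240,340,345))
E
```

```text
[576.57486374  86.59718919 188.95703164]
top foot [205. 271.] [469.4 382.4] [33.  54.9] 84.6
top foot [254. 229.] [569.5 258.4] [55.1 31.9] 2.8
top foot [214. 226.] [584.9 364.6] [55.8 30.6] 24.0
top green tag 105 [570.  259.5  52. ]
side foot [306. 327.] [471.4 384.6] [34.9 56.3] 85.7
side foot [267. 300.] [586.5 367.9] [55.3 31.4] 28.4
side foot [296. 271.] [571.7 260.6] [55.5 34.5] 3.7
side green tag 83 [573.1 258.   52. ]
```

drive_tool(
  linear=[
    [-0.038,0.987,-0.5],
    [-0.038,0.987,-0.5],
    [-0.038,0.987,-0.5],
    [-0.038,0.987,-0.5],
    [-0.038,0.987,-0.5],
  ],
  delta_rot=[
    [0,0,0],
    [0,0,0],
    [0,0,0],
    [0,0,0],
    [0,0,0],
  ],
)

```text
t: 7.5
position: [572.8, 206.6, 125.2]
eef_rot: [0.0, 0.692, 0.722, 0.0]
contact_force: [-0.2, -0.6, -0.0]
grip_width: 60.2
gripper_force: 0.0
```

drive_tool(
  linear=[
    [-0.038,0.987,-0.4],
    [-0.038,0.987,-0.4],
    [0,0,0],
    [0,0,0],
  ],
  delta_rot=[
    [0,0,0],
    [0,0,0],
    [0,0,0],
    [0,0,0],
  ],
)

```text
t: 7.9
position: [570.6, 255.6, 105.1]
eef_rot: [0.0, 0.691, 0.723, -0.0]
contact_force: [-0.8, -0.8, 1.3]
grip_width: 59.9
gripper_force: 0.0
```

drive_tool(
  linear=[
    [0,0,-0.8],
    [0,0,-0.8],
    [0,0,-0.8],
    [0,0,-0.8],
    [0,0,0],
  ],
  delta_rot=[
    [0,0,0],
    [0,0,0],
    [0,0,0],
    [0,0,0],
    [0,0,0],
  ],
)

```text
t: 8.4
position: [569.0, 253.9, 23.3]
eef_rot: [-0.001, 0.692, 0.722, -0.002]
contact_force: [-0.3, -0.9, -0.2]
grip_width: 60.2
gripper_force: 0.0
```

drive_tool(
  linear=[
    [0.03,0.21,-0.03],
    [0,0,0],
  ],
  delta_rot=[
    [0,0,0],
    [0,0,0],
  ],
)

```text
t: 8.6
position: [572.7, 262.0, 25.8]
eef_rot: [0.001, 0.691, 0.723, 0.001]
contact_force: [0.7, -0.1, 0.7]
grip_width: 59.9
gripper_force: 0.0
```

drive_tool(
  linear=[
    [0,0,0],
    [0,0,0],
    [0,0,0],
    [0,0,0],
    [0,0,0],
  ],
  delta_rot=[
    [0,0,0],
    [0,0,0],
    [0,0,0],
    [0,0,0],
    [0,0,0],
  ],
  grip=0,
)

```text
t: 9.1
position: [571.7, 261.9, 25.5]
eef_rot: [0.0, 0.691, 0.723, 0.001]
contact_force: [-0.1, -0.6, 6.1]
grip_width: 29.4
gripper_force: 41.7
```

drive_tool(
  linear=[
    [0,0,0.8],
    [0,0,0.8],
    [0,0,0.8],
    [0,0,0.8],
    [0,0,0.8],
  ],
  delta_rot=[
    [0,0,0],
    [0,0,0],
    [0,0,0],
    [0,0,0],
    [0,0,0],
  ],
)

```text
t: 9.6
position: [570.5, 261.4, 124.6]
eef_rot: [-0.0, 0.691, 0.723, -0.001]
contact_force: [0.2, 0.0, -1.7]
grip_width: 29.2
gripper_force: 40.7
```

drive_tool(
  linear=[
    [-0.03,-0.973,0],
    [-0.03,-0.973,0],
    [-0.03,-0.973,0],
    [-0.03,-0.973,0],
    [-0.03,-0.973,0],
  ],
  delta_rot=[
    [0,0,0],
    [0,0,0],
    [0,0,0],
    [0,0,0],
    [0,0,0],
  ],
)

```text
t: 10.1
position: [566.6, 139.1, 123.9]
eef_rot: [-0.0, 0.691, 0.723, -0.0]
contact_force: [-1.0, 0.4, -2.2]
grip_width: 29.7
gripper_force: 40.8
```

drive_tool(
  linear=[
    [-0.03,-0.973,0],
    [-0.03,-0.973,0],
    [-0.03,-0.973,0],
    [-0.03,-0.973,0],
    [-0.03,-0.973,0],
  ],
  delta_rot=[
    [0,0,0],
    [0,0,0],
    [0,0,0],
    [0,0,0],
    [0,0,0],
  ],
)

```text
t: 10.6
position: [562.9, 17.5, 123.9]
eef_rot: [-0.0, 0.691, 0.723, -0.0]
contact_force: [-0.1, 0.5, -1.5]
grip_width: 29.2
gripper_force: 40.8
```

drive_tool(
  linear=[
    [-0.03,-0.973,0],
    [-0.03,-0.973,0],
    [-0.03,-0.973,0],
    [-0.03,-0.973,0],
    [-0.03,-0.973,0],
  ],
  delta_rot=[
    [0,0,0],
    [0,0,0],
    [0,0,0],
    [0,0,0],
    [0,0,0],
  ],
)

```text
t: 11.1
position: [559.2, -104.0, 123.9]
eef_rot: [-0.0, 0.691, 0.723, -0.0]
contact_force: [0.8, 0.3, -1.7]
grip_width: 29.1
gripper_force: 40.8
```

drive_tool(
  linear=[
    [0,0,0],
    [0,0,-0.8],
    [0,0,-0.8],
    [0,0,0],
    [0,0,0],
  ],
  delta_rot=[
    [0,0,0],
    [0,0,0],
    [0,0,0],
    [0,0,0],
    [0,0,0],
  ],
)

```text
t: 11.6
position: [559.3, -102.5, 84.0]
eef_rot: [-0.001, 0.691, 0.723, -0.0]
contact_force: [0.4, -0.1, -2.2]
grip_width: 29.5
gripper_force: 40.6
```

Run:
```python
from h import *
s=observe();print(s['position'],s['eef_rot'],s['qvel'].round(3))
b=snap('side','w1s');snap('top','w1')
c=b[120:240,320:430,::-1];cv2.imwrite('pics/w1c.png',cv2.resize(c,None,fx=5,fy=5,interpolation=cv2.INTER_CUBIC))
```

```text
[ 559.29919369 -102.54293861   83.96635339] [-8.41428450e-04  6.90861098e-01  7.22986930e-01 -3.67468233e-04] [-0.    -0.018 -0.027 -0.002 -0.007 -0.002]
```

View pics/w1c.png

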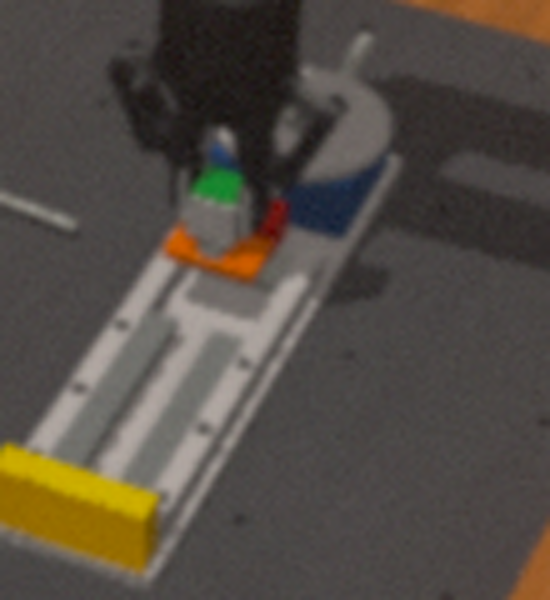

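The side view shows the green holder held above the window, with its orange foot near crop (220,255). The jaw is behind it. I'll compare foot and track within the same view.

Run:
```python
from h import *
for n,f,box in(('side','w1s',(345,150,385,185)),('top','w1',(380,200,430,260))):
    im=cv2.imread(f'pics/{f}.png')[:,:,::-1].copy()
    hsv=cv2.cvtColor(im,cv2.COLOR_RGB2HSV);o=cv2.inRange(hsv,(9,170,100),(22,255,255));q=np.zeros_like(o);x0,y0,x1,y1=box;q[y0:y1,x0:x1]=o[y0:y1,x0:x1]
    ys,xs=np.nonzero(q);print(n,len(xs), xs.min() if len(xs) else '',xs.max() if len(xs) else '')
    if len(xs)<10: continue
    e=np.array([-.0455*-1,0]);
    for z in(58.5,66.5):
        w=ray(n,np.c_[xs,ys],z)[:,:2]; s=w[:,0]+.0455*(w[:,1]+105) # along track x
        print(z,'x range at y=-105',s.min().round(1),s.max().round(1),'mid',((s.min()+s.max())/2).round(1),'y',w[:,1].min().round(1),w[:,1].max().round(1))
    g=cv2.inRange(hsv,(45,120,60),(80,255,255));ys,xs=np.nonzero(g)
    if len(xs)>8: print('tag',len(xs),ray(n,[(xs.mean(),ys.mean())],110.5)[0])
# side screws refit
im=cv2.imread('pics/side0.png');R=rect('side',im,490,630,-170,75,29,4);cv2.imwrite('pics/rs.png',R)
for n,f in(('side','side0'),('top','top0')):
    R=cv2.cvtColor(rect(n,cv2.imread(f'pics/{f}.png'),490,630,-90,45,29,4),cv2.COLOR_BGR2GRAY).astype(float)
    R=cv2.GaussianBlur(R,(0,0),4);bg=cv2.GaussianBlur(R,(0,0),16);D=bg-R
    for (ey) in (0,-57):
        for ex in(594,518):
            X=ex-.0455*ey; r,c=int((630-X)*4),int((45-ey)*4)
            sub=D[r-32:r+32,c-40:c+40];k=np.unravel_index(sub.argmax(),sub.shape);print(n,'screw',630-(r-32+k[0]+.5)/4,45-(c-40+k[1]+.5)/4,sub.max().round())
```

```text
side 105 353 374
58.5 x range at y=-105 535.7 593.1 mid 564.4 y -133.4 -92.9
66.5 x range at y=-105 532.6 589.5 mid 561.0 y -124.5 -84.4
tag 51 [ 563.81994617 -107.48250845  110.5       ]
top 0  
side screw 594.625 2.125 21.0
side screw 519.375 -1.625 26.0
side screw 597.875 -56.625 22.0
side screw 522.125 -59.625 20.0
top screw 591.125 4.625 79.0
top screw 515.625 0.625 78.0
top screw 594.125 -53.875 72.0
top screw 518.375 -58.375 74.0
```

drive_tool(
  linear=[
    [-0.025,0,-0.5],
    [0,0,-0.5],
    [0,0,-0.4],
    [0,0,0],
    [0,0,0],
  ],
  delta_rot=[
    [0,0,0],
    [0,0,0],
    [0,0,0],
    [0,0,0],
    [0,0,0],
  ],
)

```text
t: 12.2
position: [558.8, -103.1, 48.5]
eef_rot: [-0.001, 0.691, 0.723, -0.0]
contact_force: [-1.3, 0.2, -1.7]
grip_width: 29.3
gripper_force: 40.7
```

drive_tool(
  linear=[
    [0,0,-0.2],
    [0,0,-0.15],
    [0,0,0],
    [0,0,0],
  ],
  delta_rot=[
    [0,0,0],
    [0,0,0],
    [0,0,0],
    [0,0,0],
  ],
)

```text
t: 12.6
position: [559.3, -103.2, 40.5]
eef_rot: [-0.0, 0.691, 0.723, -0.0]
contact_force: [-0.3, -0.1, -2.0]
grip_width: 29.2
gripper_force: 40.7
```

drive_tool(
  linear=[
    [0,0,-0.1],
    [0,0,-0.06],
    [0,0,0],
    [0,0,0],
  ],
  delta_rot=[
    [0,0,0],
    [0,0,0],
    [0,0,0],
    [0,0,0],
  ],
)

```text
t: 13.0
position: [559.2, -103.2, 36.5]
eef_rot: [-0.0, 0.691, 0.723, -0.0]
contact_force: [0.6, 0.2, -1.9]
grip_width: 29.1
gripper_force: 40.7
```

drive_tool(
  linear=[
    [0,0,-0.04],
    [0,0,0],
    [0,0,0],
  ],
  delta_rot=[
    [0,0,0],
    [0,0,0],
    [0,0,0],
  ],
)

```text
t: 13.3
position: [559.3, -103.3, 35.6]
eef_rot: [0.0, 0.691, 0.723, -0.0]
contact_force: [0.3, 0.1, -1.4]
grip_width: 29.3
gripper_force: 40.7
```

drive_tool(
  linear=[
    [-0.04,0.5,-0.02],
    [-0.03,0.6,0],
    [-0.03,0.6,0],
    [-0.03,0.6,0],
    [0,0,0],
  ],
  delta_rot=[
    [0,0,0],
    [0,0,0],
    [0,0,0],
    [0,0,0],
    [0,0,0],
  ],
)

```text
t: 13.8
position: [555.9, -42.4, 35.5]
eef_rot: [-0.001, 0.69, 0.723, 0.001]
contact_force: [0.4, 5.4, 6.8]
grip_width: 29.5
gripper_force: 41.8
```

drive_tool(
  linear=[
    [-0.03,0.6,0],
    [-0.03,0.6,0],
    [-0.03,0.6,0],
    [-0.03,0.6,0],
    [0,0,0],
  ],
  delta_rot=[
    [0,0,0],
    [0,0,0],
    [0,0,0],
    [0,0,0],
    [0,0,0],
  ],
)

```text
t: 14.3
position: [553.2, 17.1, 35.5]
eef_rot: [-0.0, 0.691, 0.723, 0.001]
contact_force: [0.2, 3.4, 6.4]
grip_width: 29.0
gripper_force: 41.9
```

drive_tool(
  linear=[
    [-0.03,0.55,0],
    [-0.03,0.55,0],
    [-0.025,0.5,0],
    [0,0,0],
    [0,0,0],
  ],
  delta_rot=[
    [0,0,0],
    [0,0,0],
    [0,0,0],
    [0,0,0],
    [0,0,0],
  ],
)

```text
t: 14.8
position: [551.0, 56.6, 35.5]
eef_rot: [-0.0, 0.691, 0.723, 0.001]
contact_force: [0.5, 2.8, 6.6]
grip_width: 29.3
gripper_force: 41.9
```

drive_tool(
  linear=[
    [0,0,0],
    [0,0,0],
    [0,0,0],
  ],
  delta_rot=[
    [0,0,0],
    [0,0,0],
    [0,0,0],
  ],
  grip=60,
)

```text
t: 15.1
position: [550.0, 54.7, 34.5]
eef_rot: [-0.001, 0.691, 0.723, -0.001]
contact_force: [0.1, 0.5, -0.3]
grip_width: 59.7
gripper_force: 0.0
```

drive_tool(
  linear=[
    [0,0,0.9],
    [0,0,0.9],
    [0,0,0.9],
    [0,0,0.9],
    [0,0,0.9],
  ],
  delta_rot=[
    [0,0,0],
    [0,0,0],
    [0,0,0],
    [0,0,0],
    [0,0,0],
  ],
)

```text
t: 15.6
position: [550.2, 54.3, 148.0]
eef_rot: [-0.001, 0.691, 0.723, -0.0]
contact_force: [-0.7, 0.9, -0.6]
grip_width: 60.1
gripper_force: 0.0
```

Run:
```python
from h import *
print(observe()['position'])
im=snap('side','s1s');holders('side',im,(235,240,340,345))
t=snap('top','s1');holders('top',t,(150,190,310,300))
R=rect('side',np.ascontiguousarray(im[:,:,::-1]),480,640,-180,110,29,2.4);cv2.imwrite('pics/s1r.png',R)
```

```text
[550.23632173  54.28835439 147.97563032]
side foot [306. 327.] [471.2 384. ] [35.5 56.2] 84.7
side foot [267. 300.] [585.9 368.7] [55.1 34.2] 27.4
top foot [205. 271.] [469.4 382.4] [33.1 54.9] 84.7
top foot [214. 226.] [584.8 364.9] [56.  31.7] 23.2
```

View pics/s1r.png

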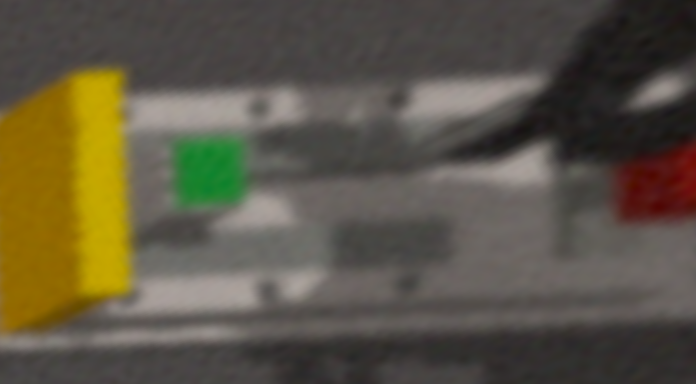

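The rectified side view shows the green holder in the channel, at (208,172), close to the stop. The other two holders are unmoved, so the steel one is next.

drive_tool(
  linear=[
    [-0.228,0.94,-0.1],
    [-0.228,0.94,-0.1],
    [-0.228,0.94,-0.1],
    [-0.228,0.94,-0.1],
    [-0.228,0.94,-0.1],
  ],
  delta_rot=[
    [0,0,-0.1],
    [0,0,-0.1],
    [0,0,-0.1],
    [0,0,-0.1],
    [0,0,-0.1],
  ],
)

```text
t: 16.2
position: [521.1, 172.4, 133.5]
eef_rot: [-0.001, 0.709, 0.705, -0.001]
contact_force: [1.0, -0.1, -0.2]
grip_width: 59.6
gripper_force: 0.0
```

drive_tool(
  linear=[
    [-0.228,0.94,-0.1],
    [-0.228,0.94,-0.1],
    [-0.228,0.94,-0.1],
    [-0.228,0.94,-0.1],
    [-0.228,0.94,-0.1],
  ],
  delta_rot=[
    [0,0,-0.1],
    [0,0,-0.1],
    [0,0,-0.1],
    [0,0,-0.1],
    [0,0,-0.1],
  ],
)

```text
t: 16.7
position: [492.6, 289.8, 120.8]
eef_rot: [-0.0, 0.727, 0.687, -0.001]
contact_force: [0.3, -0.1, -0.1]
grip_width: 59.8
gripper_force: 0.0
```

drive_tool(
  linear=[
    [-0.228,0.94,-0.1],
    [-0.228,0.94,-0.1],
    [-0.228,0.94,-0.1],
    [-0.228,0.94,-0.1],
    [0,0,0],
  ],
  delta_rot=[
    [0,0,-0.1],
    [0,0,-0.1],
    [0,0,-0.1],
    [0,0,-0.1],
    [0,0,0],
  ],
)

```text
t: 17.2
position: [469.6, 385.4, 110.6]
eef_rot: [-0.001, 0.739, 0.674, -0.001]
contact_force: [0.7, -0.4, 0.1]
grip_width: 60.0
gripper_force: 0.0
```

drive_tool(
  linear=[
    [0,0,0],
    [0,0,0],
    [0,0,0],
  ],
  delta_rot=[
    [0,0,0],
    [0,0,0],
    [0,0,0],
  ],
)

```text
t: 17.5
position: [471.1, 382.2, 112.3]
eef_rot: [0.0, 0.74, 0.672, -0.0]
contact_force: [0.5, 0.0, 0.4]
grip_width: 60.1
gripper_force: 0.0
```

Run:
```python
from h import *
holders('side',snap('side','s2s'),(235,240,340,345))
```

```text
side foot [306. 327.] [471.1 384. ] [36.  56.2] 83.7
side foot [267. 300.] [585.7 369. ] [55.7 34.2] 28.4
```

drive_tool(
  linear=[
    [0,0.04,-0.87],
    [0,0,-0.87],
    [0,0,-0.87],
    [0,0,-0.87],
    [0,0,0],
  ],
  delta_rot=[
    [0,0,0],
    [0,0,0],
    [0,0,0],
    [0,0,0],
    [0,0,0],
  ],
)

```text
t: 18.05
position: [469.4, 382.1, 23.0]
eef_rot: [-0.0, 0.74, 0.672, -0.003]
contact_force: [-0.7, -0.9, 0.0]
grip_width: 60.3
gripper_force: 0.0
```

drive_tool(
  linear=[
    [0,0,0],
    [0,0,0],
    [0,0,0],
  ],
  delta_rot=[
    [0,0,0],
    [0,0,0],
    [0,0,0],
  ],
)

```text
t: 18.35
position: [472.1, 384.8, 27.0]
eef_rot: [0.0, 0.74, 0.673, 0.001]
contact_force: [0.0, -0.1, 0.5]
grip_width: 59.9
gripper_force: 0.0
```

drive_tool(
  linear=[
    [0,0,0],
    [0,0,0],
    [0,0,0],
    [0,0,0],
    [0,0,0],
  ],
  delta_rot=[
    [0,0,0],
    [0,0,0],
    [0,0,0],
    [0,0,0],
    [0,0,0],
  ],
  grip=0,
)

```text
t: 18.85
position: [471.4, 384.7, 26.4]
eef_rot: [0.0, 0.74, 0.673, 0.001]
contact_force: [-0.7, -0.8, 5.6]
grip_width: 28.8
gripper_force: 41.5
```

drive_tool(
  linear=[
    [0,0,0.8],
    [0,0,0.8],
    [0,0,0.8],
    [0,0,0.8],
    [0,0,0.8],
  ],
  delta_rot=[
    [0,0,0],
    [0,0,0],
    [0,0,0],
    [0,0,0],
    [0,0,0],
  ],
)

```text
t: 19.35
position: [470.6, 383.9, 125.7]
eef_rot: [-0.0, 0.74, 0.673, -0.001]
contact_force: [0.5, 0.2, -2.6]
grip_width: 29.1
gripper_force: 40.6
```

drive_tool(
  linear=[
    [0.176,-0.975,0],
    [0.176,-0.975,0],
    [0.176,-0.975,0],
    [0.176,-0.975,0],
    [0.176,-0.975,0],
  ],
  delta_rot=[
    [0,0,0.071],
    [0,0,0.071],
    [0,0,0.071],
    [0,0,0.071],
    [0,0,0.071],
  ],
)

```text
t: 19.85
position: [492.7, 261.3, 125.1]
eef_rot: [-0.0, 0.728, 0.686, -0.001]
contact_force: [0.6, 0.1, -0.4]
grip_width: 29.1
gripper_force: 40.6
```

drive_tool(
  linear=[
    [0.176,-0.975,0],
    [0.176,-0.975,0],
    [0.176,-0.975,0],
    [0.176,-0.975,0],
    [0.176,-0.975,0],
  ],
  delta_rot=[
    [0,0,0.071],
    [0,0,0.071],
    [0,0,0.071],
    [0,0,0.071],
    [0,0,0.071],
  ],
)

```text
t: 20.35
position: [514.7, 139.4, 125.1]
eef_rot: [-0.0, 0.715, 0.699, -0.0]
contact_force: [0.3, -0.2, -0.7]
grip_width: 29.2
gripper_force: 40.6
```

drive_tool(
  linear=[
    [0.176,-0.975,0],
    [0.176,-0.975,0],
    [0.176,-0.975,0],
    [0.176,-0.975,0],
    [0.176,-0.975,0],
  ],
  delta_rot=[
    [0,0,0.071],
    [0,0,0.071],
    [0,0,0.071],
    [0,0,0.071],
    [0,0,0.071],
  ],
)

```text
t: 20.85
position: [536.7, 17.7, 125.1]
eef_rot: [-0.0, 0.703, 0.711, -0.0]
contact_force: [-0.3, 0.1, -1.6]
grip_width: 29.4
gripper_force: 40.6
```

drive_tool(
  linear=[
    [0.176,-0.975,0],
    [0.176,-0.975,0],
    [0.176,-0.975,0],
    [0.176,-0.975,0],
    [0.176,-0.975,0],
  ],
  delta_rot=[
    [0,0,0.071],
    [0,0,0.071],
    [0,0,0.071],
    [0,0,0.071],
    [0,0,0.071],
  ],
)

```text
t: 21.35
position: [558.7, -104.1, 125.1]
eef_rot: [-0.0, 0.69, 0.724, -0.0]
contact_force: [-0.6, -0.1, -1.4]
grip_width: 29.3
gripper_force: 40.6
```

drive_tool(
  linear=[
    [0,0,0],
    [0,0,-0.8],
    [0,0,-0.8],
    [0,0,0],
    [0,0,0],
  ],
  delta_rot=[
    [0,0,0],
    [0,0,0],
    [0,0,0],
    [0,0,0],
    [0,0,0],
  ],
)

```text
t: 21.85
position: [558.4, -102.6, 85.2]
eef_rot: [-0.001, 0.69, 0.724, -0.0]
contact_force: [-0.7, -0.4, -0.7]
grip_width: 29.2
gripper_force: 40.5
```

Run:
```python
from h import *
s=observe();print(s['position'],s['eef_rot'])
n='side';im=snap('side','w2s')
hsv=cv2.cvtColor(im,cv2.COLOR_RGB2HSV);o=cv2.inRange(hsv,(9,170,100),(22,255,255));q=np.zeros_like(o);q[150:185,345:385]=o[150:185,345:385];zb=s['position'][2]-26.2
ys,xs=np.nonzero(q)
for z in(zb,zb+8):
    w=ray(n,np.c_[xs,ys],z)[:,:2]; t=w[:,0]+.0455*(w[:,1]+105);print(z,t.min().round(1),t.max().round(1),w[:,1].max().round(1))
holders('side',im,(235,240,340,345))
```

```text
[ 558.39892283 -102.58849499   85.16816455] [-8.88371171e-04  6.90186422e-01  7.23630948e-01 -4.06696259e-04]
58.968164548320516 534.6 591.2 -91.1
66.96816454832052 531.5 587.6 -82.6
side foot [267. 300.] [585.7 369. ] [55.7 34.2] 28.4
```

drive_tool(
  linear=[
    [0.02,0,-0.5],
    [0,0,-0.5],
    [0,0,-0.4],
    [0,0,0],
    [0,0,0],
  ],
  delta_rot=[
    [0,0,0],
    [0,0,0],
    [0,0,0],
    [0,0,0],
    [0,0,0],
  ],
)

```text
t: 22.4
position: [559.2, -103.1, 49.9]
eef_rot: [-0.001, 0.69, 0.724, -0.0]
contact_force: [-0.2, 0.7, -0.8]
grip_width: 29.2
gripper_force: 40.6
```

drive_tool(
  linear=[
    [0,0,-0.2],
    [0,0,-0.2],
    [0,0,-0.1],
    [0,0,0],
    [0,0,0],
  ],
  delta_rot=[
    [0,0,0],
    [0,0,0],
    [0,0,0],
    [0,0,0],
    [0,0,0],
  ],
)

```text
t: 22.9
position: [559.6, -103.2, 38.0]
eef_rot: [-0.0, 0.69, 0.724, -0.0]
contact_force: [0.5, 0.7, -1.6]
grip_width: 29.1
gripper_force: 40.6
```

drive_tool(
  linear=[
    [-0.01,0,-0.06],
    [-0.01,0,-0.02],
    [0,0,0],
  ],
  delta_rot=[
    [0,0,0],
    [0,0,0],
    [0,0,0],
  ],
)

```text
t: 23.2
position: [559.5, -103.3, 36.4]
eef_rot: [0.0, 0.69, 0.724, 0.0]
contact_force: [-0.7, 0.3, 0.9]
grip_width: 29.2
gripper_force: 40.8
```

drive_tool(
  linear=[
    [-0.03,0.5,0],
    [-0.03,0.6,0],
    [-0.03,0.6,0],
    [-0.03,0.6,0],
    [0,0,0],
  ],
  delta_rot=[
    [0,0,0],
    [0,0,0],
    [0,0,0],
    [0,0,0],
    [0,0,0],
  ],
)

```text
t: 23.7
position: [556.0, -42.4, 36.4]
eef_rot: [-0.001, 0.69, 0.724, 0.001]
contact_force: [-0.2, 5.7, 7.4]
grip_width: 29.0
gripper_force: 41.7
```

drive_tool(
  linear=[
    [-0.03,0.6,0],
    [-0.03,0.6,0],
    [-0.03,0.6,0],
    [-0.03,0.5,0],
    [0,0,0],
  ],
  delta_rot=[
    [0,0,0],
    [0,0,0],
    [0,0,0],
    [0,0,0],
    [0,0,0],
  ],
)

```text
t: 24.2
position: [553.2, 14.3, 36.4]
eef_rot: [-0.0, 0.69, 0.724, 0.001]
contact_force: [0.8, 3.1, 6.6]
grip_width: 29.5
gripper_force: 41.6
```

drive_tool(
  linear=[
    [0,0,0],
    [0,0,0],
    [0,0,0],
  ],
  delta_rot=[
    [0,0,0],
    [0,0,0],
    [0,0,0],
  ],
)

```text
t: 24.5
position: [553.3, 14.2, 36.5]
eef_rot: [-0.001, 0.691, 0.723, 0.001]
contact_force: [0.4, 4.5, 6.7]
grip_width: 29.0
gripper_force: 41.6
```

drive_tool(
  linear=[
    [0,0,0],
    [0,0,0],
    [0,0,0],
  ],
  delta_rot=[
    [0,0,0],
    [0,0,0],
    [0,0,0],
  ],
  grip=60,
)

```text
t: 24.8
position: [552.2, 12.1, 35.5]
eef_rot: [-0.001, 0.69, 0.724, -0.001]
contact_force: [0.2, 0.6, 0.3]
grip_width: 59.7
gripper_force: 0.0
```

drive_tool(
  linear=[
    [0,0,0.9],
    [0,0,0.9],
    [0,0,0.9],
    [0,0,0.9],
    [0,0,0],
  ],
  delta_rot=[
    [0,0,0],
    [0,0,0],
    [0,0,0],
    [0,0,0],
    [0,0,0],
  ],
)

```text
t: 25.3
position: [555.2, 11.6, 128.7]
eef_rot: [0.002, 0.69, 0.723, 0.002]
contact_force: [0.3, -0.4, 0.7]
grip_width: 60.1
gripper_force: 0.0
```

drive_tool(
  linear=[
    [0.085,0.94,0],
    [0.085,0.94,0],
    [0.085,0.94,0],
    [0.085,0.94,0],
    [0.085,0.94,0],
  ],
  delta_rot=[
    [0,0,0.273],
    [0,0,0.273],
    [0,0,0.273],
    [0,0,0.273],
    [0,0,0.273],
  ],
)

```text
t: 25.8
position: [562.8, 130.0, 124.5]
eef_rot: [-0.001, 0.639, 0.769, -0.001]
contact_force: [0.1, 0.2, 0.1]
grip_width: 60.1
gripper_force: 0.0
```

drive_tool(
  linear=[
    [0.085,0.94,0],
    [0.085,0.94,0],
    [0.085,0.94,0],
    [0.085,0.94,0],
    [0.085,0.94,0],
  ],
  delta_rot=[
    [0,0,0.273],
    [0,0,0.273],
    [0,0,0.273],
    [0,0,0.273],
    [0,0,0.273],
  ],
)

```text
t: 26.3
position: [573.4, 247.4, 124.3]
eef_rot: [-0.001, 0.585, 0.811, -0.001]
contact_force: [-0.5, -0.0, 0.2]
grip_width: 59.9
gripper_force: 0.0
```

drive_tool(
  linear=[
    [0.085,0.94,0],
    [0.085,0.94,0],
    [0.085,0.94,0],
    [0.085,0.94,0],
    [0.085,0.94,0],
  ],
  delta_rot=[
    [0,0,0.273],
    [0,0,0.273],
    [0,0,0.273],
    [0,0,0.273],
    [0,0,0.273],
  ],
)

```text
t: 26.8
position: [584.1, 364.7, 124.1]
eef_rot: [-0.001, 0.528, 0.849, -0.001]
contact_force: [0.5, 0.3, -0.5]
grip_width: 60.2
gripper_force: 0.0
```

drive_tool(
  linear=[
    [0,0,0],
    [0,0,0],
    [0,0,0],
  ],
  delta_rot=[
    [0,0,0],
    [0,0,0],
    [0,0,0],
  ],
)

```text
t: 27.1
position: [584.2, 363.1, 124.9]
eef_rot: [-0.0, 0.529, 0.849, -0.001]
contact_force: [0.1, -0.4, -0.1]
grip_width: 60.0
gripper_force: 0.0
```

Run:
```python
from h import *
im=snap('side','s3s');holders('side',im,(235,200,380,345))
t=snap('top','s3');cv2.imwrite('pics/s3c.png',cv2.resize(np.hstack([t[150:280,180:440,::-1],im[130:260,180:440,::-1]]),None,fx=1.5,fy=3))
```

```text
side foot [375. 336.] [320.3 335.9] [18.7 42.8] 15.9
side foot [267. 300.] [585.5 368.9] [56.1 34.2] 28.4
side green tag 57 [556.9  43.6  52. ]
```

View pics/s3c.png

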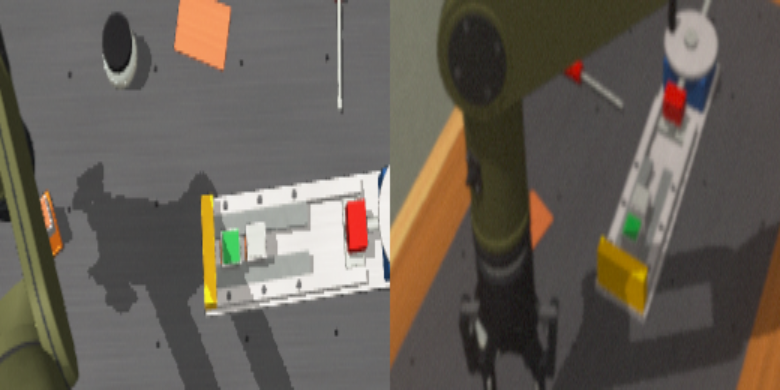

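Green and steel both stand in the slot, and copper is unmoved below the gripper. I'm descending.

drive_tool(
  linear=[
    [0,0.1,-0.8],
    [0,0,-0.8],
    [0,0,-0.8],
    [0,0,-0.8],
    [0,0,-0.76],
  ],
  delta_rot=[
    [0,0,0],
    [0,0,0],
    [0,0,0],
    [0,0,0],
    [0,0,0],
  ],
)

```text
t: 27.7
position: [585.0, 365.7, 26.5]
eef_rot: [0.0, 0.529, 0.848, -0.0]
contact_force: [-0.1, 0.3, 0.4]
grip_width: 59.9
gripper_force: 0.0
```

drive_tool(
  linear=[
    [0,0,0],
    [0,0,0],
    [0,0,0],
    [0,0,0],
  ],
  delta_rot=[
    [0,0,0],
    [0,0,0],
    [0,0,0],
    [0,0,0],
  ],
)

```text
t: 28.1
position: [586.0, 367.2, 28.6]
eef_rot: [0.001, 0.529, 0.849, 0.001]
contact_force: [-0.4, -0.1, 0.3]
grip_width: 59.8
gripper_force: 0.0
```

drive_tool(
  linear=[
    [0,0,0],
    [0,0,0],
    [0,0,0],
    [0,0,0],
    [0,0,0],
  ],
  delta_rot=[
    [0,0,0],
    [0,0,0],
    [0,0,0],
    [0,0,0],
    [0,0,0],
  ],
  grip=0,
)

```text
t: 28.6
position: [585.5, 367.1, 28.0]
eef_rot: [0.0, 0.529, 0.849, 0.001]
contact_force: [-0.0, -0.1, 6.0]
grip_width: 29.5
gripper_force: 41.3
```

drive_tool(
  linear=[
    [0,0,0.8],
    [0,0,0.8],
    [0,0,0.8],
    [0,0,0.8],
    [0,0,0.8],
  ],
  delta_rot=[
    [0,0,0],
    [0,0,0],
    [0,0,0],
    [0,0,0],
    [0,0,0],
  ],
)

```text
t: 29.1
position: [584.1, 366.4, 126.6]
eef_rot: [-0.001, 0.529, 0.849, -0.001]
contact_force: [0.3, -0.5, -3.4]
grip_width: 29.1
gripper_force: 40.4
```

drive_tool(
  linear=[
    [0,0,0],
    [0,0,0],
  ],
  delta_rot=[
    [0,0,0],
    [0,0,0],
  ],
)

```text
t: 29.3
position: [584.5, 366.6, 126.3]
eef_rot: [-0.0, 0.529, 0.849, -0.0]
contact_force: [0.0, 0.8, -1.4]
grip_width: 28.7
gripper_force: 40.5
```

drive_tool(
  linear=[
    [-0.054,-0.99,0],
    [-0.054,-0.99,0],
    [-0.054,-0.99,0],
    [-0.054,-0.99,0],
    [-0.054,-0.99,0],
  ],
  delta_rot=[
    [0,0,-0.216],
    [0,0,-0.216],
    [0,0,-0.216],
    [0,0,-0.216],
    [0,0,-0.216],
  ],
)

```text
t: 29.8
position: [576.6, 241.6, 124.7]
eef_rot: [-0.001, 0.574, 0.819, -0.002]
contact_force: [1.0, 0.5, -2.5]
grip_width: 29.5
gripper_force: 40.4
```

drive_tool(
  linear=[
    [-0.054,-0.99,0],
    [-0.054,-0.99,0],
    [-0.054,-0.99,0],
    [-0.054,-0.99,0],
    [-0.054,-0.99,0],
  ],
  delta_rot=[
    [0,0,-0.216],
    [0,0,-0.216],
    [0,0,-0.216],
    [0,0,-0.216],
    [0,0,-0.216],
  ],
)

```text
t: 30.3
position: [569.8, 118.1, 125.0]
eef_rot: [-0.001, 0.617, 0.787, -0.001]
contact_force: [1.1, 0.3, -1.9]
grip_width: 29.4
gripper_force: 40.4
```

drive_tool(
  linear=[
    [-0.054,-0.99,0],
    [-0.054,-0.99,0],
    [-0.054,-0.99,0],
    [-0.054,-0.99,0],
    [-0.054,-0.99,0],
  ],
  delta_rot=[
    [0,0,-0.216],
    [0,0,-0.216],
    [0,0,-0.216],
    [0,0,-0.216],
    [0,0,-0.216],
  ],
)

```text
t: 30.8
position: [563.0, -5.3, 125.0]
eef_rot: [-0.002, 0.659, 0.752, -0.001]
contact_force: [0.3, 0.4, -1.0]
grip_width: 29.4
gripper_force: 40.4
```

drive_tool(
  linear=[
    [-0.054,-0.99,0],
    [-0.054,-0.99,0],
    [-0.054,-0.99,0],
    [-0.054,-0.99,0],
    [0,0,0],
  ],
  delta_rot=[
    [0,0,-0.216],
    [0,0,-0.216],
    [0,0,-0.216],
    [0,0,-0.216],
    [0,0,0],
  ],
)

```text
t: 31.3
position: [558.1, -106.1, 125.2]
eef_rot: [-0.001, 0.692, 0.722, -0.001]
contact_force: [0.2, 0.3, -1.9]
grip_width: 29.3
gripper_force: 40.4
```

drive_tool(
  linear=[
    [0,0,-0.8],
    [0,0,-0.8],
    [0,0,0],
    [0,0,0],
    [0,0,0],
  ],
  delta_rot=[
    [0,0,0],
    [0,0,0],
    [0,0,0],
    [0,0,0],
    [0,0,0],
  ],
)

```text
t: 31.8
position: [559.7, -103.2, 87.4]
eef_rot: [0.0, 0.69, 0.723, 0.0]
contact_force: [0.7, 0.5, -2.2]
grip_width: 29.3
gripper_force: 40.3
```

Run:
```python
from h import *
s=observe();print(s['position'],s['eef_rot'])
n='side';im=snap('side','w3s')
hsv=cv2.cvtColor(im,cv2.COLOR_RGB2HSV);o=cv2.inRange(hsv,(11,190,100),(22,255,255));q=np.zeros_like(o);q[150:185,345:385]=o[150:185,345:385];zb=s['position'][2]-27.7
ys,xs=np.nonzero(q)
for z in(zb,zb+8):
    w=ray(n,np.c_[xs,ys],z)[:,:2]; t=w[:,0]+.0455*(w[:,1]+105);print(z,t.min().round(1),t.max().round(1),w[:,1].max().round(1))
```

```text
[ 559.74661137 -103.16908826   87.41064928] [2.08421955e-04 6.90433673e-01 7.23395652e-01 1.77391472e-04]
59.71064927817986 536.6 592.7 -90.3
67.71064927817986 533.5 589.1 -81.8
```

drive_tool(
  linear=[
    [-0.02,0,-0.5],
    [0,0,-0.5],
    [0,0,-0.4],
    [0,0,0],
    [0,0,0],
  ],
  delta_rot=[
    [0,0,0],
    [0,0,0],
    [0,0,0],
    [0,0,0],
    [0,0,0],
  ],
)

```text
t: 32.35
position: [558.4, -103.4, 51.3]
eef_rot: [-0.001, 0.691, 0.723, -0.0]
contact_force: [-0.6, -0.3, -2.1]
grip_width: 29.3
gripper_force: 40.3
```

drive_tool(
  linear=[
    [0,0,-0.2],
    [0,0,-0.2],
    [0,0,-0.1],
    [0,0,0],
    [0,0,0],
  ],
  delta_rot=[
    [0,0,0],
    [0,0,0],
    [0,0,0],
    [0,0,0],
    [0,0,0],
  ],
)

```text
t: 32.85
position: [558.8, -103.5, 39.5]
eef_rot: [-0.0, 0.691, 0.723, -0.0]
contact_force: [-1.0, 0.1, -2.6]
grip_width: 29.5
gripper_force: 40.4
```

drive_tool(
  linear=[
    [0,0,-0.06],
    [0,0,0],
    [0,0,0],
  ],
  delta_rot=[
    [0,0,0],
    [0,0,0],
    [0,0,0],
  ],
)

```text
t: 33.15
position: [558.8, -103.5, 38.1]
eef_rot: [0.0, 0.691, 0.723, 0.0]
contact_force: [-0.1, 1.1, -2.9]
grip_width: 29.2
gripper_force: 40.4
```

drive_tool(
  linear=[
    [-0.03,0.5,0],
    [-0.03,0.6,0],
    [-0.03,0.6,0],
    [-0.03,0.6,0],
    [0,0,0],
  ],
  delta_rot=[
    [0,0,0],
    [0,0,0],
    [0,0,0],
    [0,0,0],
    [0,0,0],
  ],
)

```text
t: 33.65
position: [555.2, -43.1, 38.1]
eef_rot: [-0.001, 0.69, 0.724, 0.0]
contact_force: [-0.4, 0.2, -2.6]
grip_width: 29.2
gripper_force: 40.4
```

drive_tool(
  linear=[
    [-0.03,0.6,0],
    [0,0,0],
    [0,0,0],
  ],
  delta_rot=[
    [0,0,0],
    [0,0,0],
    [0,0,0],
  ],
)

```text
t: 33.95
position: [555.0, -30.6, 38.0]
eef_rot: [0.0, 0.69, 0.724, -0.0]
contact_force: [-0.4, -0.2, -1.9]
grip_width: 29.1
gripper_force: 40.4
```

drive_tool(
  linear=[
    [0,0,0],
    [0,0,0],
    [0,0,0],
    [0,0,0],
  ],
  delta_rot=[
    [0,0,0],
    [0,0,0],
    [0,0,0],
    [0,0,0],
  ],
  grip=60,
)

```text
t: 34.35
position: [555.3, -31.4, 38.2]
eef_rot: [0.0, 0.691, 0.723, 0.0]
contact_force: [-0.4, 0.2, -0.5]
grip_width: 60.1
gripper_force: 0.0
```

drive_tool(
  linear=[
    [0,0,0.9],
    [0,0,0.9],
    [0,0,0.9],
    [0,0,0.9],
    [0,0,0.9],
  ],
  delta_rot=[
    [0,0,0],
    [0,0,0],
    [0,0,0],
    [0,0,0],
    [0,0,0],
  ],
)

```text
t: 34.85
position: [554.9, -31.2, 151.5]
eef_rot: [0.0, 0.691, 0.723, -0.0]
contact_force: [-0.2, 1.2, 0.5]
grip_width: 60.1
gripper_force: 0.0
```

drive_tool(
  linear=[
    [0.23,-0.91,0.2],
    [0.23,-0.91,0.2],
    [0.23,-0.91,0],
    [0.23,-0.91,0],
    [0.23,-0.91,0],
  ],
  delta_rot=[
    [0,0,0],
    [0,0,0],
    [0,0,0],
    [0,0,0],
    [0,0,0],
  ],
  grip=40,
)

```text
t: 35.35
position: [583.9, -145.8, 160.7]
eef_rot: [0.0, 0.691, 0.723, 0.0]
contact_force: [0.7, 0.9, -0.0]
grip_width: 40.2
gripper_force: 0.0
```

drive_tool(
  linear=[
    [0.23,-0.91,0],
    [0.23,-0.91,0],
    [0.23,-0.91,0],
    [0.23,-0.91,0],
    [0,0,0],
  ],
  delta_rot=[
    [0,0,0],
    [0,0,0],
    [0,0,0],
    [0,0,0],
    [0,0,0],
  ],
)

```text
t: 35.85
position: [607.8, -239.4, 160.5]
eef_rot: [0.001, 0.692, 0.722, -0.0]
contact_force: [0.2, -0.0, 0.1]
grip_width: 40.2
gripper_force: 0.0
```

drive_tool(
  linear=[
    [0,0,0],
    [0,0,0],
  ],
  delta_rot=[
    [0,0,0],
    [0,0,0],
  ],
)

```text
t: 36.05
position: [606.3, -235.0, 160.3]
eef_rot: [-0.001, 0.691, 0.723, 0.0]
contact_force: [0.5, -0.7, 0.4]
grip_width: 40.1
gripper_force: 0.0
```

Run:
```python
from h import *
t=snap('top','v');im=snap('side','vs')
cv2.imwrite('pics/vc.png',cv2.resize(np.hstack([t[180:270,300:430,::-1],im[130:220,310:440,::-1]]),None,fx=3,fy=3))
```

```text
(no output)
```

View pics/vc.png

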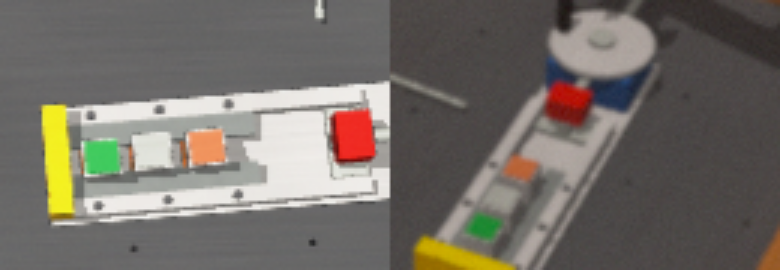

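All three holders stand in the row under the lips, with the jaw back. I'm going down onto the knob.

drive_tool(
  linear=[
    [0.03,-0.1,-0.7],
    [0,0,-0.7],
    [0,0,-0.7],
    [0,0,-0.7],
    [0,0,-0.62],
  ],
  delta_rot=[
    [0,0,0],
    [0,0,0],
    [0,0,0],
    [0,0,0],
    [0,0,0],
  ],
)

```text
t: 36.65
position: [607.3, -237.1, 74.4]
eef_rot: [-0.0, 0.69, 0.724, -0.0]
contact_force: [-0.6, -0.2, 1.0]
grip_width: 40.3
gripper_force: 0.0
```

drive_tool(
  linear=[
    [0,0,0],
    [0,0,0],
    [0,0,0],
    [0,0,0],
    [0,0,0],
  ],
  delta_rot=[
    [0,0,0],
    [0,0,0],
    [0,0,0],
    [0,0,0],
    [0,0,0],
  ],
  grip=0,
)

```text
t: 37.15
position: [607.8, -237.4, 74.8]
eef_rot: [-0.0, 0.691, 0.723, 0.0]
contact_force: [2.7, 2.5, -9.7]
grip_width: 15.2
gripper_force: 39.6
```

drive_tool(
  linear=[
    [-0.19,-0.849,0],
    [-0.589,-0.64,0],
    [-0.83,-0.26,0],
    [-0.849,0.19,0],
  ],
  delta_rot=[
    [0,0,0],
    [0,0,0],
    [0,0,0],
    [0,0,0],
  ],
)

```text
t: 37.55
position: [546.5, -276.9, 74.7]
eef_rot: [-0.0, 0.691, 0.723, 0.001]
contact_force: [10.7, 11.8, -11.1]
grip_width: 15.0
gripper_force: 40.1
```

drive_tool(
  linear=[
    [-0.64,0.589,0],
    [-0.26,0.83,0],
    [0.19,0.849,0],
    [0.589,0.64,0],
  ],
  delta_rot=[
    [0,0,0],
    [0,0,0],
    [0,0,0],
    [0,0,0],
  ],
)

```text
t: 37.95
position: [540.9, -205.3, 74.8]
eef_rot: [-0.0, 0.691, 0.723, -0.002]
contact_force: [1.8, -9.6, -15.7]
grip_width: 14.6
gripper_force: 40.7
```

drive_tool(
  linear=[
    [0.83,0.26,0],
    [0.849,-0.19,0],
    [0.64,-0.589,0],
    [0.26,-0.83,0],
    [0,0,0],
  ],
  delta_rot=[
    [0,0,0],
    [0,0,0],
    [0,0,0],
    [0,0,0],
    [0,0,0],
  ],
)

```text
t: 38.45
position: [607.8, -240.4, 74.8]
eef_rot: [0.0, 0.691, 0.723, -0.001]
contact_force: [2.2, -3.3, -10.8]
grip_width: 15.1
gripper_force: 41.4
```

drive_tool(
  linear=[
    [-0.19,-0.849,0],
    [-0.589,-0.64,0],
    [-0.83,-0.26,0],
    [-0.849,0.19,0],
  ],
  delta_rot=[
    [0,0,0],
    [0,0,0],
    [0,0,0],
    [0,0,0],
  ],
)

```text
t: 38.85
position: [546.3, -276.8, 74.7]
eef_rot: [0.0, 0.691, 0.722, 0.001]
contact_force: [10.2, 11.5, -11.7]
grip_width: 14.5
gripper_force: 41.2
```

drive_tool(
  linear=[
    [-0.64,0.589,0],
    [-0.26,0.83,0],
    [0.19,0.849,0],
    [0.589,0.64,0],
  ],
  delta_rot=[
    [0,0,0],
    [0,0,0],
    [0,0,0],
    [0,0,0],
  ],
)

```text
t: 39.25
position: [541.2, -205.0, 74.8]
eef_rot: [0.0, 0.691, 0.723, -0.002]
contact_force: [3.6, -11.1, -18.6]
grip_width: 14.7
gripper_force: 40.9
```

drive_tool(
  linear=[
    [0.83,0.26,0],
    [0.849,-0.19,0],
    [0.64,-0.589,0],
    [0.26,-0.83,0],
    [0,0,0],
  ],
  delta_rot=[
    [0,0,0],
    [0,0,0],
    [0,0,0],
    [0,0,0],
    [0,0,0],
  ],
)

```text
t: 39.75
position: [607.8, -239.8, 74.8]
eef_rot: [0.001, 0.691, 0.723, -0.001]
contact_force: [3.2, -2.3, -12.1]
grip_width: 14.4
gripper_force: 41.8
```

Run:
```python
from h import *
t=snap('top','x');im=snap('side','xs')
cv2.imwrite('pics/xc.png',cv2.resize(np.hstack([t[180:270,300:430,::-1],im[130:220,310:440,::-1]]),None,fx=3,fy=3))
```

```text
(no output)
```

View pics/xc.png

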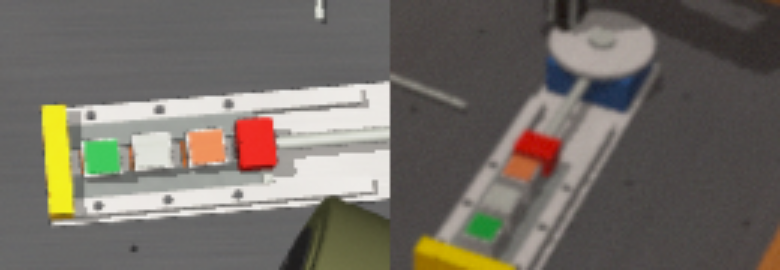

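The jaw has nearly reached the copper holder. I'm winding on, and more finely towards the end.

drive_tool(
  linear=[
    [-0.19,-0.849,0],
    [-0.589,-0.64,0],
    [-0.83,-0.26,0],
    [-0.849,0.19,0],
  ],
  delta_rot=[
    [0,0,0],
    [0,0,0],
    [0,0,0],
    [0,0,0],
  ],
)

```text
t: 40.25
position: [546.2, -276.7, 74.7]
eef_rot: [0.0, 0.691, 0.723, 0.001]
contact_force: [8.9, 9.1, -13.6]
grip_width: 15.1
gripper_force: 41.6
```

drive_tool(
  linear=[
    [-0.64,0.589,0],
    [-0.26,0.83,0],
    [0.19,0.849,0],
    [0,0,0],
    [0,0,0],
  ],
  delta_rot=[
    [0,0,0],
    [0,0,0],
    [0,0,0],
    [0,0,0],
    [0,0,0],
  ],
)

```text
t: 40.75
position: [529.0, -219.0, 74.8]
eef_rot: [0.001, 0.69, 0.723, 0.001]
contact_force: [6.2, -0.6, -17.4]
grip_width: 14.4
gripper_force: 41.4
```

Run:
```python
from h import *
s=observe();print(s['position'],s['contact_force'])
t=snap('top','y')
hsv=cv2.cvtColor(t,cv2.COLOR_RGB2HSV)
for l,lo,hi,b in(('stop',(25,180,120),(33,255,255),(300,200,340,260)),('green',(45,120,60),(80,255,255),(300,200,430,260)),('copper',(5,100,180),(13,190,255),(325,210,400,250)),('jaw',(0,180,90),(4,255,255),(330,200,430,250))):
    m=cv2.inRange(hsv,lo,hi);q=np.zeros_like(m);q[b[1]:b[3],b[0]:b[2]]=m[b[1]:b[3],b[0]:b[2]];ys,xs=np.nonzero(q)
    z={'stop':54,'green':62,'copper':62,'jaw':59}[l]
    if len(xs): print(l,len(xs),ray('top',[(xs.mean(),ys.mean())],z)[0].round(1))
```

```text
[ 529.02209594 -218.99399132   74.79242682] [  6.17973562  -0.58331607 -17.39076193]
stop 277 [549.3  90.7  54. ]
green 107 [548.9  54.7  62. ]
copper 118 [553.9 -16.3  62. ]
jaw 196 [554.6 -48.3  59. ]
```

drive_tool(
  linear=[
    [0.589,0.64,0],
    [0.83,0.26,0],
    [0,0,0],
    [0,0,0],
  ],
  delta_rot=[
    [0,0,0],
    [0,0,0],
    [0,0,0],
    [0,0,0],
  ],
)

```text
t: 41.2
position: [563.4, -197.3, 74.8]
eef_rot: [-0.0, 0.69, 0.723, 0.0]
contact_force: [3.1, -1.9, -14.5]
grip_width: 14.8
gripper_force: 41.8
```

drive_tool(
  linear=[
    [0.293,-0.013,0],
    [0.286,-0.064,0],
    [0,0,0],
  ],
  delta_rot=[
    [0,0,0],
    [0,0,0],
    [0,0,0],
  ],
)

```text
t: 41.5
position: [577.8, -199.1, 74.7]
eef_rot: [-0.001, 0.691, 0.723, 0.0]
contact_force: [-1.5, 2.6, -10.5]
grip_width: 14.9
gripper_force: 42.3
```

drive_tool(
  linear=[
    [0.27,-0.113,0],
    [0,0,0],
  ],
  delta_rot=[
    [0,0,0],
    [0,0,0],
  ],
)

```text
t: 41.7
position: [585.4, -202.2, 74.8]
eef_rot: [-0.0, 0.691, 0.723, 0.001]
contact_force: [-0.1, 2.6, -12.1]
grip_width: 14.7
gripper_force: 42.1
```

drive_tool(
  linear=[
    [0.247,-0.158,0],
    [0,0,0],
  ],
  delta_rot=[
    [0,0,0],
    [0,0,0],
  ],
)

```text
t: 41.9
position: [592.0, -206.5, 74.8]
eef_rot: [0.0, 0.691, 0.723, 0.001]
contact_force: [1.7, 4.0, -12.4]
grip_width: 14.7
gripper_force: 42.0
```

```bash
cat > m.py <<'E'
from h import *
s=observe();print(s['position'],s['contact_force'])
t=capture('top')
hsv=cv2.cvtColor(t,cv2.COLOR_RGB2HSV)
for l,lo,hi,b in(('stop',(25,180,120),(33,255,255),(300,200,340,260)),('green',(45,120,60),(80,255,255),(300,200,430,260)),('copper',(5,100,180),(13,190,255),(325,210,400,250)),('jaw',(0,180,90),(4,255,255),(330,200,430,250))):
    m=cv2.inRange(hsv,lo,hi);q=np.zeros_like(m);q[b[1]:b[3],b[0]:b[2]]=m[b[1]:b[3],b[0]:b[2]];ys,xs=np.nonzero(q)
    z={'stop':54,'green':62,'copper':62,'jaw':59}[l]
    if len(xs): print(l,len(xs),ray('top',[(xs.mean(),ys.mean())],z)[0].round(1))
E
python3 m.py
```

```text
[ 591.96433168 -206.46698355   74.78622406] [  1.70742212   4.02050303 -12.35783776]
stop 280 [549.2  90.7  54. ]
green 106 [548.6  61.8  62. ]
copper 121 [553.3  -5.1  62. ]
jaw 197 [553.8 -37.   59. ]
```

drive_tool(
  linear=[
    [0.216,-0.198,0],
    [0,0,0],
  ],
  delta_rot=[
    [0,0,0],
    [0,0,0],
  ],
)

```text
t: 42.15
position: [597.3, -211.6, 74.8]
eef_rot: [0.0, 0.691, 0.723, 0.0]
contact_force: [1.4, 3.9, -14.4]
grip_width: 14.7
gripper_force: 41.8
```

drive_tool(
  linear=[
    [0.178,-0.233,0],
    [0,0,0],
  ],
  delta_rot=[
    [0,0,0],
    [0,0,0],
  ],
)

```text
t: 42.35
position: [600.6, -215.9, 74.8]
eef_rot: [-0.002, 0.691, 0.723, 0.001]
contact_force: [0.5, 7.3, -11.0]
grip_width: 14.6
gripper_force: 42.2
```

drive_tool(
  linear=[
    [0.068,-0.13,0],
    [0,0,0],
    [0,0,0],
  ],
  delta_rot=[
    [0,0,0],
    [0,0,0],
    [0,0,0],
  ],
)

```text
t: 42.65
position: [601.2, -216.9, 74.7]
eef_rot: [-0.003, 0.691, 0.723, 0.001]
contact_force: [-0.4, 11.8, -9.8]
grip_width: 14.8
gripper_force: 42.4
```

```bash
python3 m.py
```

```text
[ 601.23031795 -216.86178817   74.71756858] [-0.40550329 11.84768701 -9.75102208]
stop 278 [549.5  90.7  54. ]
green 108 [548.5  63.4  62. ]
copper 119 [553.2  -3.8  62. ]
jaw 194 [553.7 -35.   59. ]
```

drive_tool(
  linear=[
    [0.12,-0.2,0],
    [0,0,0],
    [0,0,0],
  ],
  delta_rot=[
    [0,0,0],
    [0,0,0],
    [0,0,0],
  ],
)

```text
t: 43.0
position: [602.7, -219.4, 74.7]
eef_rot: [-0.006, 0.691, 0.723, 0.002]
contact_force: [-3.1, 16.8, -5.2]
grip_width: 14.7
gripper_force: 42.9
```

drive_tool(
  linear=[
    [0.06,-0.1,0],
    [0,0,0],
    [0,0,0],
  ],
  delta_rot=[
    [0,0,0],
    [0,0,0],
    [0,0,0],
  ],
)

```text
t: 43.3
position: [603.1, -220.1, 74.7]
eef_rot: [-0.007, 0.691, 0.723, 0.002]
contact_force: [-5.2, 20.9, -2.2]
grip_width: 14.9
gripper_force: 43.2
```

The row is clamped: the knob takes about 21 N without turning further. I'm releasing it.

drive_tool(
  linear=[
    [0,0,0],
    [0,0,0],
    [0,0,0],
    [0,0,0],
  ],
  delta_rot=[
    [0,0,0],
    [0,0,0],
    [0,0,0],
    [0,0,0],
  ],
  grip=40,
)

```text
t: 43.7
position: [609.1, -229.9, 76.9]
eef_rot: [0.002, 0.691, 0.723, 0.001]
contact_force: [-0.3, -0.1, -0.4]
grip_width: 39.9
gripper_force: 0.0
```

drive_tool(
  linear=[
    [0,0,0.9],
    [0,0,0.9],
    [0,0,0.9],
    [0,0,0.9],
    [0,0,0],
  ],
  delta_rot=[
    [0,0,0],
    [0,0,0],
    [0,0,0],
    [0,0,0],
    [0,0,0],
  ],
)

```text
t: 44.2
position: [610.3, -230.3, 169.6]
eef_rot: [0.005, 0.691, 0.723, 0.001]
contact_force: [-1.0, 0.5, -0.1]
grip_width: 40.3
gripper_force: 0.0
```

drive_tool(
  linear=[
    [0,-0.5,0.5],
    [0,-0.5,0.5],
    [0,0,0],
    [0,0,0],
    [0,0,0],
  ],
  delta_rot=[
    [0,0,0],
    [0,0,0],
    [0,0,0],
    [0,0,0],
    [0,0,0],
  ],
)

```text
t: 44.7
position: [606.6, -252.5, 188.8]
eef_rot: [-0.001, 0.691, 0.723, -0.0]
contact_force: [0.2, -0.1, -0.2]
grip_width: 40.0
gripper_force: 0.0
```

```bash
python3 m.py
python3 - <<'E'
from h import *
t=snap('top','z');im=snap('side','zs')
cv2.imwrite('pics/zc.png',cv2.resize(np.hstack([t[130:270,230:440,::-1],im[100:240,240:440,::-1]]),None,fx=1.9,fy=1.9))
E
```

```text
[ 606.59210091 -252.53128575  188.77509341] [ 0.23239725 -0.10975146 -0.24299524]
stop 280 [549.1  90.6  54. ]
green 109 [548.5  63.3  62. ]
copper 121 [553.2  -3.4  62. ]
jaw 195 [553.7 -35.6  59. ]
```

View pics/zc.png

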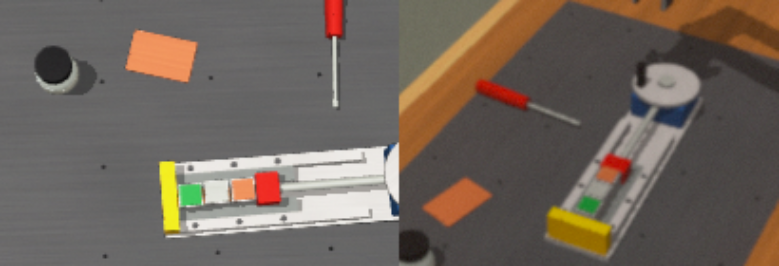

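Run:
```python
from h import *
p=proj('side',[(603,-221,85)])[0];print(p)
u,v=p.astype(int)
for f in('side0','zs'):
    g=cv2.imread(f'pics/{f}.png',0)[v-14:v+12,u-12:u+12];m=(g<50);m[20:]=0
    ys,xs=np.nonzero(m);print(f,len(xs),xs.mean(),ys.mean())
for d in((0,0),(3,5),(-2,5)): print(proj('side',[(603+d[0],-221+d[1],85)])[0])
```

```text
[367.3929907 138.1677815]
side0 54 11.574074074074074 12.62962962962963
zs 52 13.307692307692308 11.634615384615385
[367.3929907 138.1677815]
[365.79284473 138.77098018]
[367.29463398 139.23404805]
```

```bash
python3 -c "
from station import *
print(finish_job())"
```

```text
the job is handed in; nothing more can be done
None
```

I handed the job in with all three holders (green, steel, copper) under the lips and the red jaw wound tight against the yellow stop; the offcut, screwdriver and pot were never touched, and the judge's result was not shown.

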